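# Scan the rack label, then hold the cell in the photometer's beam

### The arm

A 6-joint arm with a two-finger parallel gripper is mounted at the origin on a cart in front of the work surface, level with it; the furniture and walls round the work are solid. World frame = base frame: x ahead of the robot, y to its left, z up, the work surface at z = 0. Lengths are in m, angles in rad, forces in N, time in s.
With the tool pointing down it reaches from about 0.3 to 0.875 m from the base axis. Payload 6.4 kg.
Tool frame: the origin (TCP) lies on the centre line of the jaws, within the pads' length; the fingertips stand 11 mm ahead of it and the grasp point (between the pads) lies 8 mm behind it; x points along the fingers, y is the direction in which the jaws open and shut, and the axes are right-handed (so a half turn about x gives the same grasp; the last joint's range is limited). The gripper opens to 85 mm and grips with 20 to 120 N. Pads are 22 mm wide; open, the fingers measure 114 mm over their backs; the gripper's body (76 mm by 85 mm) begins 54 mm behind the grasp point. The pads swing forward as they close: fully open they stand 13 mm farther back than shut.
Start: joints at [1.005, 0.181, 1.607, -0, 1.354, -0.206], TCP at [0.202, 0.538, 0.242] pointing down, gripper open.
Joint ranges: [-2.99, 2.99], [-0.89, 2.07], [0.3, 2.58], [-1.14, 4.28], [0, 2.63], [-3.12, 3.12]. Speed limits (rad/s): [2.57, 2.57, 3.01, 3.14, 3.14, 3.14].

### API

Orientations are given as a unit quaternion [w, x, y, z].
In Python, from bench import ctrl, camera, hand_in gives the robot as it stands. The module is installed in compiled form; this text tells all that it offers.
- The arm moves only by the tool drive_tool, never from a script. Its argument "increments" is a list of rows, each a list of 7 numbers: the shift along the tool's x, y, z in m, then the turn, a rotation vector about the tool's x, y, z in degrees, then the gripper's target within -1 to 1 (fully open at 1, half-way at 0, shut at -1). In form: [[dx, dy, dz, rx, ry, rz, claw], ...]. A call has 1 to 10 rows; each row shifts and turns the commanded pose from where the row before left it, along the tool's axes as they then stand; what a row does not reach is not made up. A row lasts 1/8 s, in which the tool goes at most 62.5 mm and 10.7 degrees, less where a joint would pass 70% of its speed; a pose out of reach is approached as far as the arm can. A call is refused whole if a number of a shift passes 0.0625 or a number of a turn 10.7, either way. A call with a gripper value outside its range is refused whole. The fingers move at their own pace and stop on an object; the grip force is fixed at half the most. Time passes only in rows, so rows that do not move let the fingers close. It gives the time, the measured TCP pose, the force and the opening at its end, in the units of the state.
- ctrl.get_obs(): the state, without advancing time (a new reading comes with each control period).
- camera(name): name is "scene" or "top"; returns a dict with "img" (480x640x3 uint8, red, green, blue), "depth" (480x640 float32, m along the optical axis (not along the pixel's ray), 0 where there is no reading), "fx", "fy", "cx", "cy" (pixels), "world_from_camera" (4x4, takes a point from camera to world coordinates). Camera axes: x right, y down, z forward; pixel columns grow to the right and rows downward; lengths in m; the calibration is good to about 2 mm. A picture is of the moment at which its call begins.
- hand_in(): hands the job in, once; it reports no verdict.
The state is a dict: "time_s": time; "q": joint angles; "dq": joint speeds; "joint_efforts": joint torques, N m; "eef_pos": TCP position; "eef_rot": TCP orientation; "wrist_force": force on the tool from outside, world axes, zero at the start; "torque": the same for the moment, N m; "opening": opening from 0.0 (shut) to 1.0 (fully open).
Only numpy, scipy, OpenCV 4.12 (cv2) and the standard library are available. Lean on these libraries where they do the work, as an engineer would, in place of code of your own. Each camera call takes 0.05 s, during which the arm holds its last target.

### The job

Take the pen scanner from its stand, hold it steady and upright about 5 cm straight above the middle of the barcode label on the cell rack for about a second, and put it back upright in its stand. Then grip the blue-stoppered cell by its two frosted faces only, never a clear face, and lower it into the photometer's well with its clear faces towards the lamp and the detector. The lift in the well is sprung: push the cell down until the lift is on its bottom stop, and finish while still gripping it and holding it down there; leave the other two cells in the rack.

Things in the scene. Friction and masses are not known exactly. Their poses are not given: they have to be found in the camera images.
- scanner: pen-shaped barcode scanner, 26 mm across and 118 mm long, light grey with a black grip sleeve round its top 30 mm and a tapered black nose; 70 g, loose. Origin in the reading window at its lower end, z runs up its axis. It reads straight out of its lower end, from 25 to 80 mm.
- scanner_stand: weighted grey stand, round foot 72 mm across, with an upright open cup 37 mm across (flared to 42 mm at the rim, 30 mm inside) whose rim is 50 mm above the desk; fixed for the episode. Origin on the desk under the cup's axis. The scanner stands in it nose down, its origin 8 mm above the stand's origin.
- cell_rack: pale blue rack block, 126 x 40 mm, 30 mm high on a 132 x 46 mm foot, fixed for the episode. Origin on the desk under its centre, x along its length, z up. Three square wells (14.5 mm wide, 20 mm deep) at x = -48, -16 and +16 mm hold the cells; the label is at its +x end.
- label (a point): middle of the barcode label (white, 31 x 23 mm, black bars), which lies flat on the rack's top, 30 mm above the desk, facing up; axes as the rack's.
- cell_blue: the cell to measure: stoppered cuvette with a blue stopper, 12.5 x 12.5 mm and 45 mm high, plus a stopper 10 mm across that adds 9 mm; 20 g, loose. Origin at the centre of its underside, z up. The white frosted faces look to its +y and -y (grip these); the tinted clear faces look to its +x and -x (never touch them with the fingers). In the rack its underside is 10 mm above the desk, its axes are parallel to the rack's, and which well it stands in varies.
- cell_yellow: another such cell, with a yellow stopper; it stays in the rack. Origin and axes as cell_blue's.
- cell_green: another such cell, with a green stopper; it stays in the rack. Origin and axes as cell_blue's.
- photometer: cell photometer on a 128 x 56 mm base, fixed for the episode: a black cell block, 36 x 36 mm and 52 mm high, between an ivory lamp box (at -x) and a dark blue detector box (at +x), both 52 mm high (cooling fins on the lamp to 55 mm) and 35 to 61 mm from the middle. Origin on the desk under the well's axis; the light beam runs along x, 38.5 mm above the desk.
- well (a point): centre of the mouth of the photometer's square well, at the block's top, 52 mm above the desk; axes as the photometer's. The well is 14.5 mm square, its walls parallel to the photometer's x and y, with a 3.5 mm bevel round the mouth (21.5 mm wide at the top).
- cell_lift (a joint): sprung lift in the well, 13 mm square: 0 when up (its top is 9 mm below the mouth), 0.011 m when pushed down on its bottom stop (its top is 20 mm below the mouth). Its spring pushes up with 2 N when up and 4.2 N at the bottom, and lifts the cell again when it is let go. On the stop the cell's top edge is 25 mm above the mouth.
- corner_shelf: an obstacle, not part of the job: white wall shelf, 155 x 210 mm, with bottles on it, over the right-hand end of the desk from 0.31 m (underside) to 0.45 m (bottle tops) above it. Origin 57 mm below its middle; its near left corner is at about x = 0.57, y = -0.25 m in the base frame.
- window (a point): the scanner's reading window: the middle of its lower end (the scanner's origin).
Mind the look-alikes: they are no part of the job. Leave any turquoise look-alike of the scanner alone.

How it is judged:
On the way, in this order (a step that is already met when the one before it is completed fails the run):
1. the held scanner is aimed steadily at the label: within 12 mm of straight above its middle, window 25 to 80 mm above it, upright within 0.2 rad, for 0.7 s (x of window in the frame of label between -0.012 and 0.012 m and y of window in the frame of label between -0.012 and 0.012 m and z of window in the frame of label between 0.025 and 0.08 m and angle between scanner's own z axis and vertical below 0.2 rad and linear speed of scanner below 0.03 m/s and contact force between scanner and the fingers above 0.5 N), for 0.7 s.
2. the scanner stands in its stand again, upright and let go (horizontal distance between scanner and scanner_stand below 0.006 m and z of scanner in the frame of scanner_stand between 0.002 and 0.014 m and angle between scanner's own z axis and vertical below 0.15 rad and contact force between scanner and the fingers below 0.2 N), for 0.2 s.
At the end, for the whole second after the job is handed in: the blue cell is in the well (3 mm, upright 0.1 rad, clear faces to the beam 0.15 rad), still gripped with over 1 N on each frosted face, at rest, lift down over 9.5 mm; the scanner stands let go in its stand (6 mm, 0.15 rad); the other cells stand in the rack (moved under 10 mm) (all of step 2 and value of joint cell_lift above 0.0095 m and horizontal distance between cell_blue and well below 0.003 m and z of cell_blue in the frame of well between -0.0225 and -0.017 m and angle between the x axis of cell_blue and the x axis of photometer, either way round below 0.15 rad and angle between cell_blue's own z axis and vertical below 0.1 rad and linear speed of cell_blue below 0.01 m/s and contact force between each of cell_blue_c0, cell_blue_c1 and the fingers above 1 N and distance of each of cell_yellow, cell_green from where it was at the start of the episode below 0.01 m and angle between each of cell_yellow, cell_green's own z axis and vertical below 0.3 rad); the arm keeps its last pose, push and grip.
It fails at once if a finger presses on a clear face of the blue-stoppered cell (over 1 N) (contact force between any of cell_blue_c2, cell_blue_c3 and the fingers above 1 N).
It fails at once if another cell is pulled from the rack (moved over 20 mm) (distance of any of cell_yellow, cell_green from where it was at the start of the episode above 0.02 m).
It also fails if it takes over 67 s, if anything falls off the work surface, if the arm or the gripper's body presses on something with over 40 N, if the wrist force passes 120 N, or if a joint passes its speed limit or range.

## Working session

There is one attempt and no reset: what is moved stays moved. The work goes in short steps, Python scripts to look and compute and a tool call to move; the robot and the scene stay as the last step left them, time stands still between calls to the robot, and variables do not carry over. Pictures are saved under pics/ and viewed, and the job is handed in when it is done.

Besides the shell and the picture viewer there is one more tool, called in YAML: its name, and indented under it one key for each argument. drive_tool: Moves the arm, as the interface text tells. Its arguments: {"type":"object","properties":{"increments":{"type":"array","items":{"type":"array","items":{"type":"number"}}}},"required":["increments"]}

```bash
mkdir -p pics
cat > h.py <<'E'
import numpy as np, cv2
from bench import ctrl, camera, hand_in
def snap(n,f):
    c=camera(n); cv2.imwrite('pics/'+f,c['img'][:,:,::-1]); np.savez('pics/'+f[:-4]+'.npz',**c); return c
def ray(c,u,v,z):
    T=c['world_from_camera']; d=T[:3,:3]@np.array([(u-c['cx'])/c['fx'],(v-c['cy'])/c['fy'],1]); o=T[:3,3]
    return o+d*(z-o[2])/d[2]
def proj(c,p):
    T=np.linalg.inv(c['world_from_camera']); q=T[:3,:3]@np.array(p)+T[:3,3]
    return c['fx']*q[0]/q[2]+c['cx'],c['fy']*q[1]/q[2]+c['cy']
E
python3 - <<'E'
from h import *
for n in('scene','top'):
    c=snap(n,n+'0.png'); print(n,c['fx'],np.round(c['world_from_camera'],3).tolist())
o=ctrl.get_obs(); print(o)
E
```

```text
scene 486.1975077187659 [[-0.95, -0.146, 0.275, 0.143], [-0.311, 0.51, -0.802, 1.18], [-0.023, -0.848, -0.53, 0.87], [0.0, 0.0, 0.0, 1.0]]
top 443.19861828970664 [[0.018, -0.995, 0.095, 0.392], [-1.0, -0.018, -0.001, 0.1], [0.002, -0.095, -0.996, 1.288], [0.0, 0.0, 0.0, 1.0]]
{'time_s': 0.1, 'q': array([ 1.00472531e+00,  1.81460627e-01,  1.60786786e+00, -3.24311100e-05,
        1.35378698e+00, -2.06313277e-01]), 'dq': array([ 0.00042874,  0.0008229 , -0.00351342,  0.00090787, -0.0001393 ,
       -0.0004772 ]), 'joint_efforts': array([ 4.14693077e-04, -4.45883596e+01, -3.52234232e+01, -2.00578684e-04,
        4.21117642e-03, -9.26710612e-06]), 'eef_pos': array([0.20217693, 0.53779554, 0.24149707]), 'eef_rot': array([ 0.69550569,  0.12600332,  0.69589054, -0.12700924]), 'wrist_force': array([ 0.52214413, -0.54688212,  0.63805434]), 'torque': array([-0.04799957,  0.00492599, -0.00554205]), 'opening': 1.0037367853217725}
```

View pics/scene0.png

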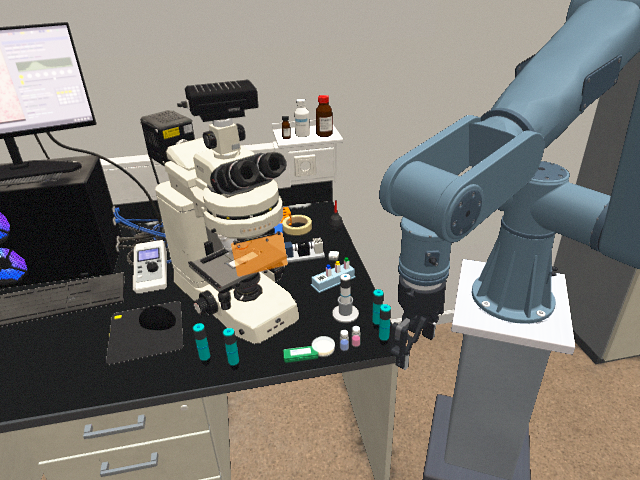

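View pics/top0.png

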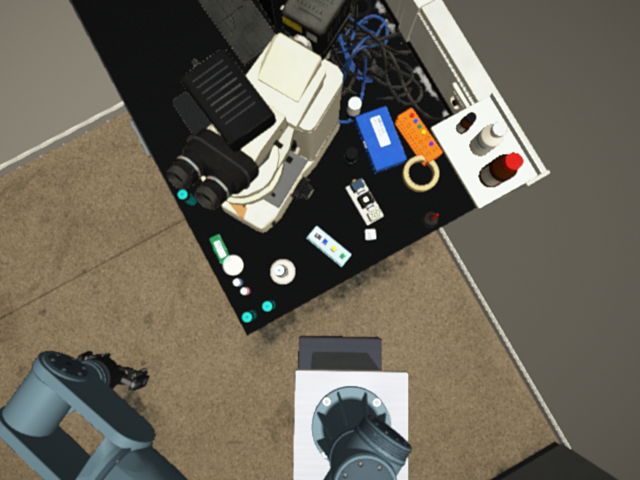

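The top view shows the stand with scanner at about (283,271), the rack at (329,246) and the photometer at (364,202). The turquoise pens are at (247,316), (267,306) and (182,195). I'll zoom in.

Run:
```python
import cv2
t=cv2.imread('pics/top0.png'); s=cv2.imread('pics/scene0.png')
cv2.imwrite('pics/topz.png',cv2.resize(t[170:300,250:400],None,fx=5,fy=5,interpolation=cv2.INTER_CUBIC)[:600])
cv2.imwrite('pics/scz.png',cv2.resize(s[200:340,250:410],None,fx=4,fy=4,interpolation=cv2.INTER_CUBIC))
```

```text
(no output)
```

View pics/topz.png

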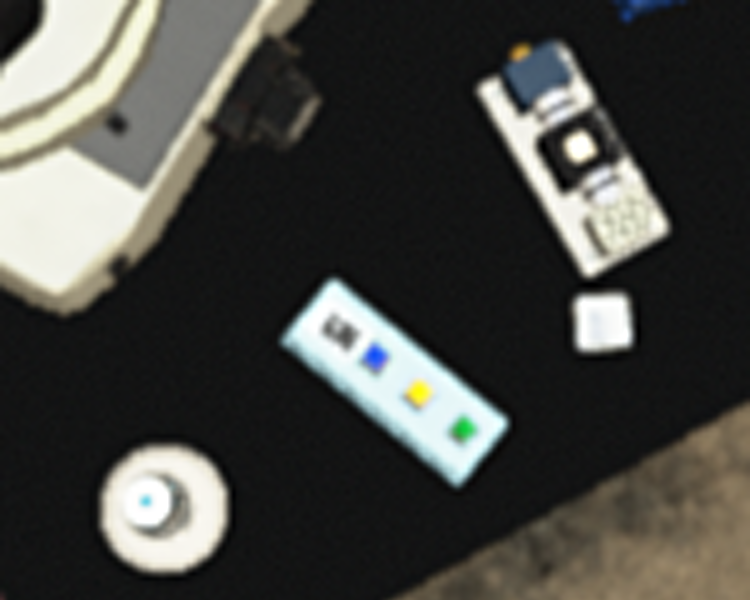

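View pics/scz.png

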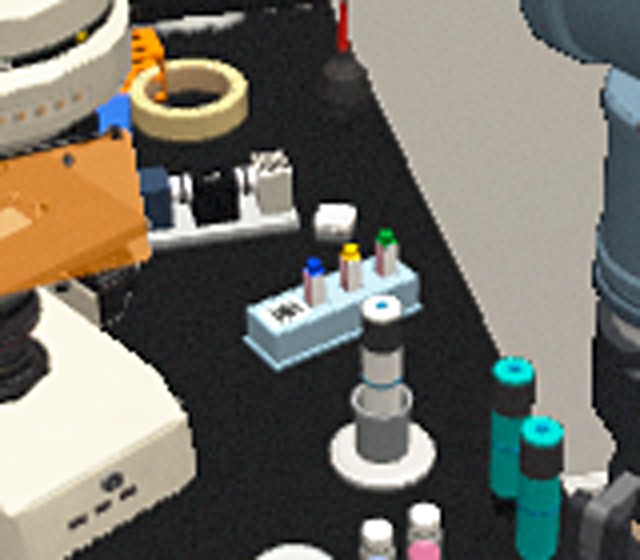

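Run:
```python
from h import *
c=dict(np.load('pics/top0.npz')); im=c['img']; hsv=cv2.cvtColor(im,cv2.COLOR_RGB2HSV)
def cen(mask,x0,x1,y0,y1):
    m=np.zeros(mask.shape,np.uint8); m[y0:y1,x0:x1]=mask[y0:y1,x0:x1]
    n,l,st,ce=cv2.connectedComponentsWithStats(m); k=1+np.argmax(st[1:,4]); return ce[k],st[k],(l==k)
H,S,V=[hsv[...,i].astype(int) for i in range(3)]
P={}
for nm,lo,hi in(('blue',105,130),('yellow',20,35),('green',45,85)):
    ce,st,m=cen((H>=lo)&(H<=hi)&(S>120)&(V>80),305,350,220,270); P[nm]=ray(c,*ce,.064); print(nm,ce,st[4],P[nm].round(4))
d=P['blue']-P['green']; th=np.arctan2(d[1],d[0]); print('dist',np.linalg.norm(d),'rack x yaw',np.degrees(th))
# label: rack centre from blue at +16? spacing check
u=d[:2]/np.linalg.norm(d[:2]); m=(P['blue']+P['yellow']+P['green'])[:2]/3
print('rack centre from cells',m+u*.016)
# rack body
ce,st,mk=cen((V>110),300,355,222,270); cnt,_=cv2.findContours(mk.astype(np.uint8),0,1); r=cv2.minAreaRect(max(cnt,key=len)); print('rack',r,[ray(c,*p,.03).round(4).tolist() for p in cv2.boxPoints(r)])
ce,st,mk=cen((V>110),265,300,255,290); print('stand foot',ce,st,ray(c,*ce,.006)[:2].round(4))
(x,y),rr=cv2.minEnclosingCircle(np.argwhere(mk)[:,::-1].astype(np.float32)); print('foot circ',x,y,rr,ray(c,x,y,.006).round(4))
print('scanner top guess',ray(c,250+147/5,170+501/5,.126).round(4))
# photometer
ce,st,mk=cen((V>90),340,390,175,230);cnt,_=cv2.findContours(mk.astype(np.uint8),0,1); r=cv2.minAreaRect(max(cnt,key=len)); print('phot',r,[ray(c,*p,.012).round(4).tolist() for p in cv2.boxPoints(r)])
w=(V>120); ce,st,mk=cen(w,362,370,196,203); print('well px',ce,st,ray(c,*ce,.043).round(4))
# depth points
for u,v in((279,270),(290,279),(325,254),(362,190),(364,199),(366,199),(361,200),(374,212),(340,195),(355,208),(325,238)):
    z=c['depth'][v,u]; T=c['world_from_camera']; p=T[:3,:3]@np.array([(u-c['cx'])/c['fx']*z,(v-c['cy'])/c['fy']*z,z])+T[:3,3]; print(u,v,p.round(3))
```

```text
blue [324.53333333 240.86666667] 15 [0.5126 0.0819 0.064 ]
yellow [333.23076923 248.15384615] 13 [0.4927 0.0575 0.064 ]
green [342.45454545 255.36363636] 11 [0.4732 0.0317 0.064 ]
dist 0.06382543617090719 rack x yaw 51.880710897659974
rack centre from cells [0.50269781 0.06958298]
rack ((328.6538391113281, 245.76922607421875), (46.584346771240234, 16.861989974975586), 39.40066146850586) [[0.5246, 0.1364, 0.03], [0.5626, 0.1065, 0.03], [0.4797, 0.0027, 0.03], [0.4421, 0.0326, 0.03]]
stand foot [282.2446184 271.2074364] [270 259  25  25 511] [0.4281 0.2016]
foot circ 282.368408203125 271.3157958984375 12.905559539794922 [0.4278 0.2013 0.006 ]
scanner top guess [0.4273 0.1996 0.126 ]
phot ((363.6763610839844, 200.21368408203125), (47.41625213623047, 20.269195556640625), 59.93141555786133) [[0.6836, 0.0297, 0.012], [0.7149, -0.0214, 0.012], [0.5945, -0.0916, 0.012], [0.5638, -0.0408, 0.012]]
well px [365.4        198.83333333] [363 196   6   7  30] [ 0.637  -0.0329  0.043 ]
279 270 [0.428 0.2   0.129]
290 279 [0.406 0.179 0.006]
325 254 [ 0.481  0.079 -0.002]
362 190 [ 0.661 -0.022  0.051]
364 199 [ 0.636 -0.029  0.043]
366 199 [ 0.637 -0.035  0.041]
361 200 [ 0.63  -0.019  0.058]
374 212 [ 0.598 -0.056  0.052]
340 195 [ 0.657  0.037 -0.005]
355 208 [ 0.617 -0.007  0.004]
325 238 [0.524 0.08  0.031]
```

Run:
```python
from h import *
from scipy.spatial.transform import Rotation as R
o=ctrl.get_obs(); q=o['eef_rot']; print(R.from_quat(q[[1,2,3,0]]).as_matrix().round(3).tolist())
def cloud(c):
    v,u=np.mgrid[:480,:640]; z=c['depth']; P=np.stack([(u-c['cx'])/c['fx']*z,(v-c['cy'])/c['fy']*z,z],-1); T=c['world_from_camera']; return P@T[:3,:3].T+T[:3,3], z>0
c=dict(np.load('pics/top0.npz')); print('label',ray(c,318,236.2,.03).round(4))
s=dict(np.load('pics/scene0.npz'))
hm=np.full((40,40),-1.)
for k in(c,s):
    P,ok=cloud(k); P=P[ok]
    i=((P[:,0]-.3)/.02).astype(int); j=((P[:,1]+.3)/.02).astype(int); g=(P[:,0]>.3)&(P[:,1]>-.3)&(i<27)&(j<35)&(P[:,2]<.7)
    np.maximum.at(hm,(i[g],j[g]),P[g,2])
print('     '+' '.join('%3d'%(100*(-.29+.02*j)) for j in range(35)))
for i in range(27): print('%.2f'%(.31+.02*i),' '.join('%3d'%(round(100*hm[i,j])) for j in range(35)))
# scene measures
im=s['img'];hsv=cv2.cvtColor(im,cv2.COLOR_RGB2HSV);H,S,V=[hsv[...,i].astype(int) for i in range(3)]
for nm,lo,hi in(('blue',105,130),('yellow',20,35),('green',45,85)):
    m=np.zeros((480,640),np.uint8); m[255:282,320:356]=((H>=lo)&(H<=hi)&(S>130)&(V>80))[255:282,320:356]
    n,l,st,ce=cv2.connectedComponentsWithStats(m);k=1+np.argmax(st[1:,4]); print(nm,ce[k],st[k],ray(s,*ce[k],.060).round(4))
print('scanner top',ray(s,250+382/4,200+307/4,.126).round(4),'label',ray(s,250+288/4,200+311/4,.03).round(4))
```

```text
[[-0.001, 0.352, 0.936], [-0.001, 0.936, -0.352], [-1.0, -0.001, -0.0]]
label [0.529  0.1002 0.03  ]
     -28 -26 -24 -23 -20 -18 -17 -14 -12 -10  -8  -6  -4  -2   0   1   3   5   7   9  11  13  15  17  19  21  23  25  27  28  31  33  35  37  39
0.31 -74 -74 -74 -74 -74 -74 -74 -74 -74 -74 -74 -74 -74 -73 -74 -74 -74 -74 -74 -74 -74 -74 -75   0   0   1   1   0  12  12  11   0   0 -100 -100
0.33 -74 -74 -74 -74 -74 -74 -74 -74 -74 -74 -74 -74 -74 -74 -74 -74 -74 -74 -74 -74 -74   0   0   0   1  12  13  12   0   0   1   0   1 -100 -100
0.35 -74 -74 -74 -74 -74 -74 -74 -74 -74 -74 -74 -74 -74 -74 -74 -74 -74 -74 -74 -75   0   1   0   0   0  12  12  12   1   0   0   1   0   0 -100
0.37 -74 -74 -74 -73 -74 -73 -74 -74 -74 -74 -73 -74 -74 -74 -75 -74 -74 -74   0   1   1   0   0   0   1   1   1   1   0   6   6   1   1   0  -1
0.39 -74 -74 -74 -74 -74 -74 -74 -74 -74 -74 -74 -74 -74 -74 -74 -74   0   0   1   0   1   1   1   0   1   1   1   1   1   1   6   6   3   0   0
0.41 -74 -74 -74 -74 -74 -74 -74 -74 -74 -74 -74 -74 -73 -74   0   0   1   0   0   0   1   0   1   1  13  13   3   0   1   1
[... 2652 characters left out ...]
 33   5   5   4   4   4   4   4   4   4   1   0   0   0   2  32  39  41  41  40  40  39  39  44  44  39  18  17   9   9   0
0.81  35  34  32  32   5   5   5   0   4   4   5   4   4   4   1   0   0   1  32  38  41  42  42  41  41  40  40  39  39  39  17  17   0   0   0
0.83  34  34   0   4   5   6   5   6   4   4   4   4   4   4   4   1   0  30  32  39  43  43  42  42  42  41  41  39  39  32   0   0   0   1   1
blue [327.78947368 266.15789474] [325 264   6   5  19] [0.517  0.0838 0.06  ]
yellow [337.35294118 262.52941176] [335 261   5   4  17] [0.4957 0.0583 0.06  ]
green [346.  258.8] [344 257   5   5  15] [0.4768 0.0326 0.06  ]
scanner top [0.4279 0.2056 0.126 ] label [0.5289 0.1038 0.03  ]
```

drive_tool:
  increments:
    - [0,0,0,10.7,0,0,0.2]
    - [0,0,0,10.7,0,0,0.2]
    - [0,0,0,10.7,0,0,0.2]
    - [0,0,0,10.7,0,0,0.2]
    - [0,0,0,10.7,0,0,0.2]
    - [0,0,0,10.7,0,0,0.2]
    - [0,0,0,10.7,0,0,0.2]
    - [0,0,0,10.7,0,0,0.2]
    - [0,0,0,10.7,0,0,0.2]
    - [0,0,0,10.7,0,0,0.2]

```text
time_s: 1.35
eef_pos: [0.2023, 0.5379, 0.2417]
eef_rot: [-0.31, -0.635, -0.31, 0.636]
wrist_force: [-0.5, -0.2, 0.1]
opening: 0.601
```

```bash
cat >> h.py <<'E'
from scipy.spatial.transform import Rotation as R
def go(x,y,z,yaw=None):
    o=ctrl.get_obs(); q=o['eef_rot']; M=R.from_quat(q[[1,2,3,0]]).as_matrix(); p=o['eef_pos']
    ps=np.degrees(np.arctan2(M[1,1],M[0,1])); print('t',round(o['time_s'],2),'pos',p.round(4),'yaw',ps.round(2),'down',M[:,0].round(4),'open',round(o['opening'],3),'F',o['wrist_force'].round(1),'q6',o['q'][5].round(2))
    d=M.T@(np.array([x,y,z])-p); print('tool shift mm',(d*1000).round(1),'rx', None if yaw is None else round(ps-yaw,2))
E
python3 -c "
from h import *
go(.428,.201,.22,-38.5)"
```

```text
t 1.35 pos [0.2023 0.5379 0.2417] yaw -37.97 down [-6.e-04 -9.e-04 -1.e+00] open 0.601 F [-0.5 -0.2  0.1] q6 1.67
tool shift mm [ 21.9 385.2 126.7] rx 0.53
```

drive_tool:
  increments:
    - [0,0.048,0.016,0.5,0,0,0.2]
    - [0,0.048,0.016,0,0,0,0.2]
    - [0,0.048,0.016,0,0,0,0.2]
    - [0,0.048,0.016,0,0,0,0.2]
    - [0,0.048,0.016,0,0,0,0.2]
    - [0,0.048,0.016,0,0,0,0.2]
    - [0.01,0.048,0.016,0,0,0,0.2]
    - [0.01,0.048,0.015,0,0,0,0.2]
    - [0,0,0,0,0,0,0.2]

```text
time_s: 2.48
eef_pos: [0.4274, 0.1988, 0.2213]
eef_rot: [-0.308, -0.636, -0.308, 0.637]
wrist_force: [-0.0, 0.3, 0.5]
opening: 0.596
```

```bash
python3 -c "
from h import *
go(.4275,.202,.105,-38.5)
c=snap('scene','s1.png'); t=snap('top','t1.png')
cv2.imwrite('pics/s1z.png',cv2.resize(c['img'][120:340,230:450,::-1],None,fx=2.7,fy=2.7,interpolation=2))
cv2.imwrite('pics/t1z.png',cv2.resize(t['img'][170:300,230:380,::-1],None,fx=4,fy=4,interpolation=2))
"
```

```text
t 2.48 pos [0.4274 0.1988 0.2213] yaw -38.4 down [-1.7e-03 -9.0e-04 -1.0e+00] open 0.596 F [-0.   0.3  0.5] q6 0.85
tool shift mm [116.3  -1.8  -2.7] rx 0.1
```

View pics/s1z.png

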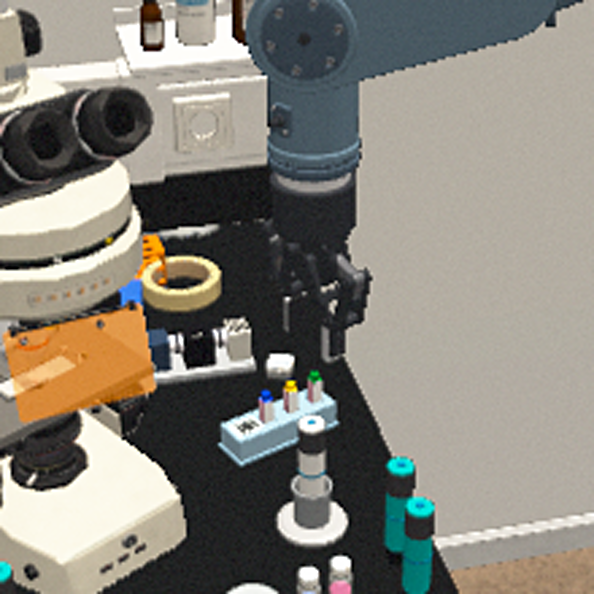

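View pics/t1z.png

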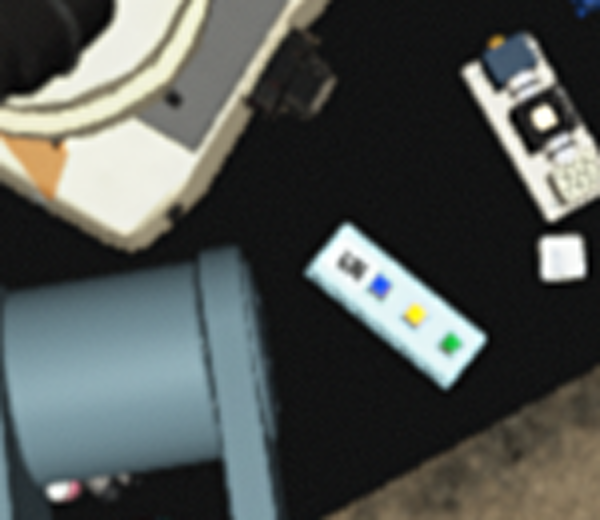

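Run:
```python
from h import *
def cloud(c):
    v,u=np.mgrid[:480,:640]; z=c['depth']; P=np.stack([(u-c['cx'])/c['fx']*z,(v-c['cy'])/c['fy']*z,z],-1); T=c['world_from_camera']; return P@T[:3,:3].T+T[:3,3], z>0
M=[];A=[]
for f in('scene0','top0'):
    P,ok=cloud(dict(np.load(f'pics/{f}.npz'))); p=P[ok]; p=p[(p[:,0]>.4)&(p[:,0]<1)&(p[:,1]>.1)&(p[:,1]<.6)&(p[:,2]>.2)&(p[:,2]<.8)];M.append(p)
for f in('s1','t1'):
    k=dict(np.load(f'pics/{f}.npz'));k0=dict(np.load(f"pics/{'scene0' if f=='s1' else 'top0'}.npz"));P,ok=cloud(k); m=ok&(abs(k['depth']-k0['depth'])>.03)&(P[...,2]>.15);m&=(P[...,0]>-.05)&(P[...,0]<.6)&(abs(P[...,1])<.5); A.append(P[m])
M=np.vstack(M);A=np.vstack(A)
print(len(M),len(A))
a0=np.arctan2(.2,.4275); c,s=np.cos(a0),np.sin(a0); r=A[:,0]*c+A[:,1]*s-np.hypot(.2,.4275); l=-A[:,0]*s+A[:,1]*c
for z in np.arange(.2,.75,.05):
    g=(A[:,2]>z)&(A[:,2]<z+.05)&(r>-.3)
    if g.any(): print('arm z%.2f'%z,'radial',r[g].min().round(3),r[g].max().round(3),'lat',l[g].min().round(3),l[g].max().round(3))
from scipy.spatial import cKDTree
for nm,x,y,dz in(('stand',.4275,.2,-.12),('label',.529,.103,-.05)):
    a=np.arctan2(y,x);rr=np.hypot(x,y)+r; Q=np.c_[rr*np.cos(a)-l*np.sin(a),rr*np.sin(a)+l*np.cos(a),A[:,2]+dz]
    # also mirrored lateral
    for sg in(1,-1):
        L=sg*l; Q=np.c_[rr*np.cos(a)-L*np.sin(a),rr*np.sin(a)+L*np.cos(a),A[:,2]+dz]
        d,i=cKDTree(M).query(Q); k=d.argmin(); print(nm,sg,d.min().round(3),Q[k].round(3),M[i[k]].round(3))
```

```text
37015 49109
arm z0.20 radial -0.022 0.19 lat -0.034 0.039
arm z0.25 radial -0.04 0.19 lat -0.052 0.064
arm z0.30 radial -0.062 0.21 lat -0.494 0.066
arm z0.35 radial -0.036 0.2 lat -0.014 0.042
arm z0.40 radial -0.148 0.042 lat -0.695 0.043
arm z0.45 radial -0.158 0.222 lat -0.695 0.086
arm z0.50 radial -0.192 0.06 lat -0.69 0.104
arm z0.55 radial -0.275 0.055 lat -0.067 0.118
arm z0.60 radial -0.3 -0.062 lat -0.034 0.142
arm z0.65 radial -0.3 -0.148 lat -0.693 0.143
arm z0.70 radial -0.3 -0.275 lat 0.044 0.138
stand 1 0.002 [0.571 0.274 0.358] [0.572 0.276 0.358]
stand -1 0.001 [0.576 0.262 0.358] [0.576 0.263 0.359]
label 1 0.008 [0.687 0.179 0.437] [0.689 0.187 0.435]
label -1 0.021 [0.718 0.125 0.218] [0.739 0.127 0.215]
```

drive_tool:
  increments:
    - [0.02,-0.0015,-0.002,0,0,0,0.2]
    - [0.03,0,0,0,0,0,0.2]
    - [0.03,0,0,0,0,0,0.2]
    - [0.03,0,0,0,0,0,0.2]
    - [0.014,0,0,0,0,0,0.2]
    - [0,0,0,0,0,0,0.2]

```text
time_s: 3.32
eef_pos: [0.4257, 0.2047, 0.0978]
eef_rot: [-0.31, -0.635, -0.31, 0.636]
wrist_force: [0.2, -0.6, 0.5]
opening: 0.601
```

```bash
python3 -c "
from h import *
go(.4277,.2013,.098,-38.5)
c=snap('scene','s2.png')
cv2.imwrite('pics/s2z.png',cv2.resize(c['img'][210:340,290:430,::-1],None,fx=4.5,fy=4.5,interpolation=2))
"
```

```text
t 3.33 pos [0.4257 0.2047 0.0978] yaw -38.03 down [-1.7e-03 -3.0e-04 -1.0e+00] open 0.601 F [ 0.2 -0.6  0.5] q6 0.86
tool shift mm [-0.2  3.7  1.4] rx 0.47
```

View pics/s2z.png

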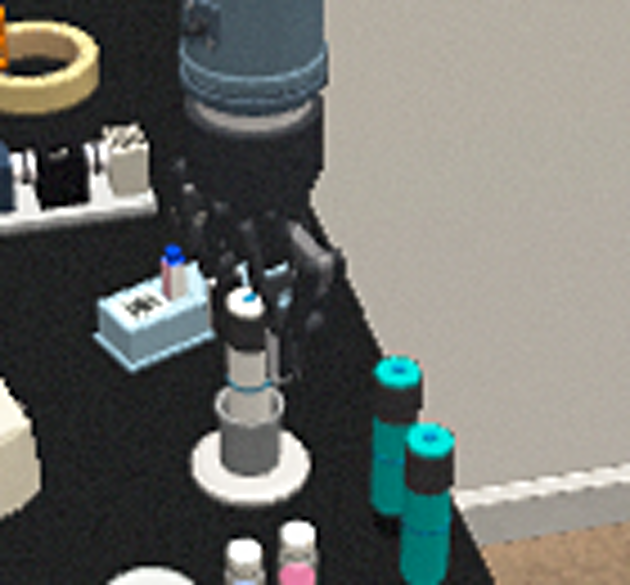

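drive_tool:
  increments:
    - [0,0.003,0.001,0.4,0,0,0.2]
    - [0,0,0,0,0,0,0.2]

```text
time_s: 3.62
eef_pos: [0.4293, 0.2014, 0.0994]
eef_rot: [0.307, 0.638, 0.307, -0.636]
wrist_force: [-0.1, 1.0, -0.2]
opening: 0.598
```

```bash
python3 -c "
from h import *
go(.4277,.2013,.098,-38.5)
"
```

```text
t 3.62 pos [0.4293 0.2014 0.0994] yaw -38.54 down [ 2.1e-03  4.0e-04 -1.0e+00] open 0.598 F [-0.1  1.  -0.2] q6 0.86
tool shift mm [ 1.4 -1.2  1.1] rx -0.04
```

drive_tool:
  increments:
    - [0,-0.001,0.001,0,0,0,-1]
    - [0,0,0,0,0,0,-1]
    - [0,0,0,0,0,0,-1]
    - [0,0,0,0,0,0,-1]
    - [0,0,0,0,0,0,-1]
    - [0,0,0,0,0,0,-1]

```text
time_s: 4.38
eef_pos: [0.4274, 0.2012, 0.0988]
eef_rot: [0.307, 0.637, 0.307, -0.637]
wrist_force: [-1.1, -0.6, 4.9]
opening: 0.29
```

```bash
python3 -c "
from h import *
go(.4277,.2013,.098,-38.5)
c=snap('scene','s3.png')
cv2.imwrite('pics/s3z.png',cv2.resize(c['img'][210:340,290:430,::-1],None,fx=4.5,fy=4.5,interpolation=2))
"
```

```text
t 4.38 pos [0.4274 0.2012 0.0988] yaw -38.52 down [ 8.e-04  0.e+00 -1.e+00] open 0.29 F [-1.1 -0.6  4.9] q6 0.86
tool shift mm [ 0.8  0.2 -0.3] rx -0.02
```

View pics/s3z.png

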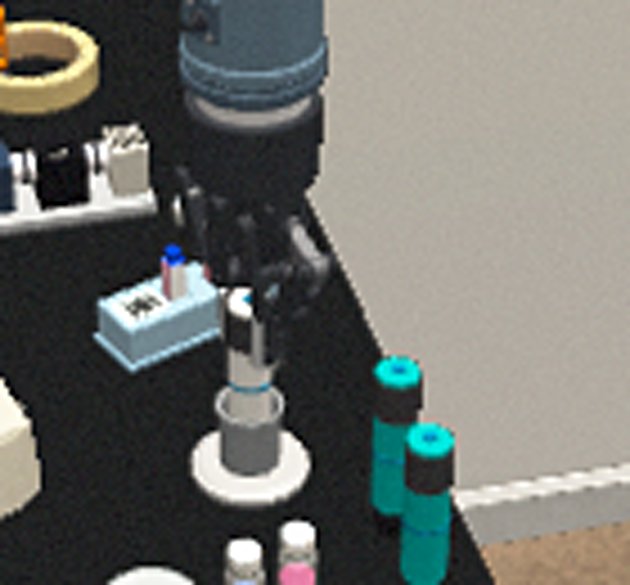

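drive_tool:
  increments:
    - [-0.008,0,0,0,0,0,-1]
    - [-0.018,0,0,0,0,0,-1]
    - [-0.018,0,0,0,0,0,-1]
    - [-0.018,0,0,0,0,0,-1]
    - [-0.01,0,0,0,0,0,-1]
    - [0,0,0,0,0,0,-1]

```text
time_s: 5.18
eef_pos: [0.4272, 0.2013, 0.1708]
eef_rot: [0.307, 0.637, 0.307, -0.636]
wrist_force: [1.0, 1.3, -0.6]
opening: 0.289
```

drive_tool:
  increments:
    - [0,0.01,0.001,0,0,0,-1]
    - [0,0.02,0.002,0,0,0,-1]
    - [0,0.02,0.002,0,0,0,-1]
    - [0,0.02,0.002,0,0,0,-1]
    - [0,0.02,0.002,0,0,0,-1]
    - [0,0.02,0.002,0,0,0,-1]
    - [0,0.02,0.002,0,0,0,-1]
    - [0,0.01,0.001,0,0,0,-1]
    - [0,0,0,0,0,0,-1]

```text
time_s: 6.3
eef_pos: [0.5281, 0.1026, 0.1702]
eef_rot: [-0.307, -0.637, -0.307, 0.637]
wrist_force: [-0.8, -0.2, -1.3]
opening: 0.292
```

```bash
python3 -c "
from h import *
go(.529,.103,.171,-38.5)
c=snap('scene','s4.png');print(proj(c,(.529,.103,.03)),proj(c,(.529,.103,.08)))
cv2.imwrite('pics/s4z.png',cv2.resize(c['img'][190:330,270:410,::-1],None,fx=4.2,fy=4.2,interpolation=2))
snap('top','t4.png')
"
```

```text
t 6.3 pos [0.5281 0.1026 0.1702] yaw -38.56 down [-2.e-04  1.e-04 -1.e+00] open 0.292 F [-0.8 -0.2 -1.3] q6 0.64
tool shift mm [-0.8  0.4 -0.9] rx -0.06
(np.float64(322.047918517144), np.float64(277.5815442871624)) (np.float64(321.56461311302365), np.float64(263.4443505214188))
```

View pics/s4z.png

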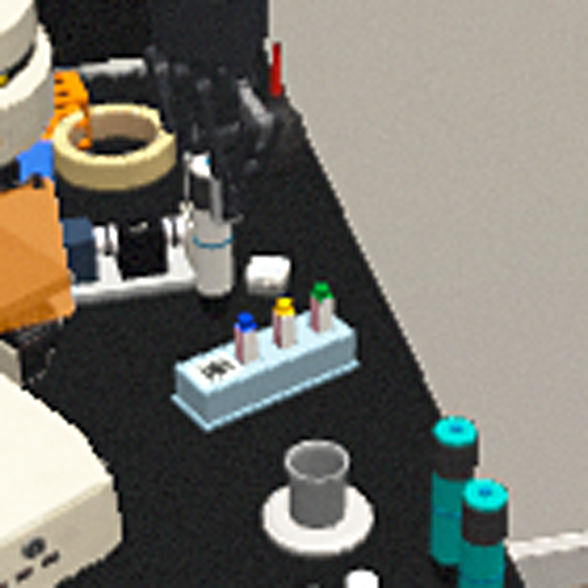

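The scanner's light barrel ends at zoom (215,295), with the label at (217,370) straight below. That matches the predicted projections, so I'll hold here.

drive_tool:
  increments:
    - [0,0,0,0,0,0,-1]
    - [0,0,0,0,0,0,-1]
    - [0,0,0,0,0,0,-1]
    - [0,0,0,0,0,0,-1]
    - [0,0,0,0,0,0,-1]
    - [0,0,0,0,0,0,-1]
    - [0,0,0,0,0,0,-1]
    - [0,0,0,0,0,0,-1]
    - [0,0,0,0,0,0,-1]
    - [0,0,0,0,0,0,-1]

```text
time_s: 7.65
eef_pos: [0.5278, 0.1031, 0.1703]
eef_rot: [0.307, 0.637, 0.307, -0.637]
wrist_force: [0.1, 0.1, -1.3]
opening: 0.29
```

Run:
```python
from h import *
s=dict(np.load('pics/s4.npz')); t=dict(np.load('pics/t4.npz'))
cv2.imwrite('pics/t4z.png',cv2.resize(t['img'][170:300,250:400,::-1],None,fx=5,fy=5,interpolation=2)[:600])
# label in scene: white low-sat
hsv=cv2.cvtColor(s['img'],cv2.COLOR_RGB2HSV).astype(int)
print('label scene',ray(s,270+216/4.2,190+370/4.2,.03).round(4),'cup rim',ray(s,270+317/4.2,190+459/4.2,.05).round(4),'foot',ray(s,270+318/4.2,190+517/4.2,.006).round(4))
```

```text
label scene [0.5299 0.1059 0.03  ] cup rim [0.4288 0.2034 0.05  ] foot [0.427  0.2077 0.006 ]
```

View pics/t4z.png

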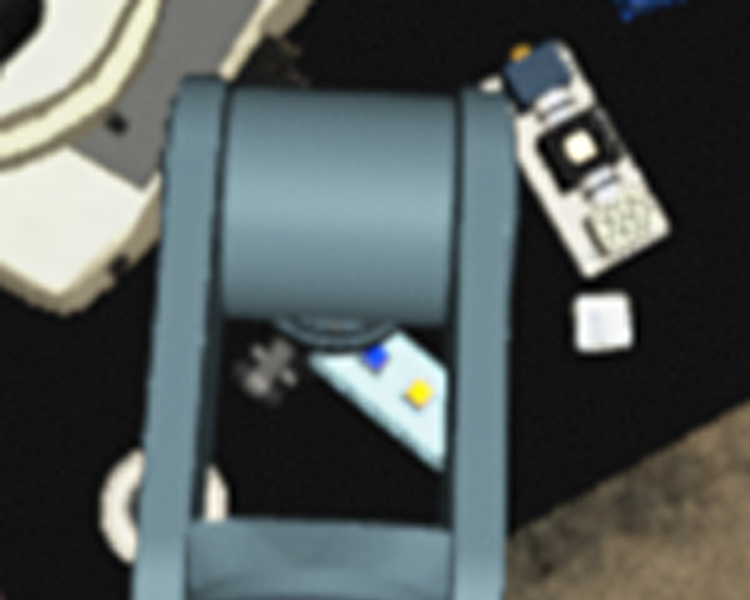

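Run:
```python
from h import *
c=snap('scene','s5.png'); V=c['img'].max(2)
for v in range(236,262):
    row=[u for u in range(308,332) if V[v,u]>110 and 0.8<c['depth'][v,u]<1.4]
    T=c['world_from_camera']
    if row:
        P=np.array([T[:3,:3]@np.array([(u-c['cx'])/c['fx']*c['depth'][v,u],(v-c['cy'])/c['fy']*c['depth'][v,u],c['depth'][v,u]])+T[:3,3] for u in row]); P=P[abs(P[:,0]-.53)<.04]; 
        if len(P): print(v,len(P),np.median(P,0).round(4),c['img'][v,row[len(row)//2]])
```

```text
236 1 [0.5195 0.1266 0.1874] [140 136 133]
237 2 [0.5194 0.1229 0.1821] [122 121 119]
238 3 [0.5197 0.1211 0.1779] [138 135 134]
239 1 [0.5214 0.1221 0.1749] [137 132 131]
240 5 [0.5305 0.1192 0.1696] [126 122 118]
241 5 [0.5316 0.1183 0.1644] [164 162 154]
242 7 [0.5297 0.1196 0.162 ] [165 158 152]
243 8 [0.5249 0.1171 0.1591] [140 137 133]
244 9 [0.5274 0.1142 0.1533] [173 167 159]
245 9 [0.5252 0.1155 0.1504] [171 166 157]
246 9 [0.5266 0.1139 0.1469] [166 161 154]
247 9 [0.5248 0.1177 0.1449] [174 168 158]
248 9 [0.528  0.1144 0.1399] [ 81 117 129]
249 9 [0.5264 0.1151 0.1371] [122 143 142]
250 9 [0.527  0.1151 0.1336] [168 164 155]
251 9 [0.5271 0.1161 0.1305] [168 162 155]
252 9 [0.5266 0.1157 0.1274] [172 164 156]
253 9 [0.5274 0.116  0.1228] [174 169 161]
254 9 [0.5294 0.1142 0.1194] [168 165 158]
255 9 [0.5272 0.114  0.1173] [171 166 157]
256 9 [0.5298 0.1167 0.1144] [170 166 156]
257 8 [0.5256 0.1178 0.112 ] [171 169 158]
258 8 [0.5274 0.1162 0.1068] [171 167 158]
259 5 [0.5264 0.1164 0.1042] [181 177 169]
```

The depth profile puts the barrel axis vertical at about (0.53, 0.103), over the label. Returning it the way it came.

drive_tool:
  increments:
    - [0,-0.01,-0.001,0,0,0,-1]
    - [0,-0.02,-0.002,0,0,0,-1]
    - [0,-0.02,-0.002,0,0,0,-1]
    - [0,-0.02,-0.002,0,0,0,-1]
    - [0,-0.02,-0.002,0,0,0,-1]
    - [0,-0.02,-0.002,0,0,0,-1]
    - [0,-0.02,-0.002,0,0,0,-1]
    - [0,-0.01,-0.001,0,0,0,-1]
    - [0,0,0,0,0,0,-1]
    - [0,0,0,0,0,0,-1]

```text
time_s: 8.95
eef_pos: [0.4274, 0.201, 0.1704]
eef_rot: [0.307, 0.637, 0.307, -0.637]
wrist_force: [0.0, -1.0, -1.5]
opening: 0.29
```

```bash
python3 -c "
from h import *
go(.4275,.2012,.1708,-38.5)
c=snap('scene','s6.png')
cv2.imwrite('pics/s6z.png',cv2.resize(c['img'][190:340,290:430,::-1],None,fx=4,fy=4,interpolation=2))
"
```

```text
t 8.95 pos [0.4274 0.201  0.1704] yaw -38.53 down [ 5.e-04 -1.e-04 -1.e+00] open 0.29 F [ 0.  -1.  -1.5] q6 0.86
tool shift mm [-0.4 -0.  -0.2] rx -0.03
```

View pics/s6z.png

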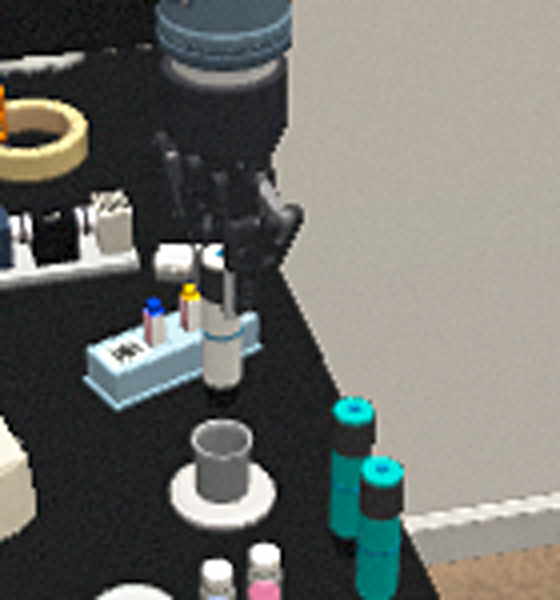

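The scanner hangs upright over the cup (both axes near zoom x=221). Lowering.

drive_tool:
  increments:
    - [0.015,0,0,0,0,0,-1]
    - [0.015,0,0,0,0,0,-1]
    - [0.012,0,0,0,0,0,-1]
    - [0.01,0,0,0,0,0,-1]
    - [0.008,0,0,0,0,0,-1]
    - [0.006,0,0,0,0,0,-1]
    - [0.004,0,0,0,0,0,-1]
    - [0,0,0,0,0,0,-1]

```text
time_s: 10.0
eef_pos: [0.4269, 0.2012, 0.1002]
eef_rot: [-0.307, -0.637, -0.307, 0.637]
wrist_force: [-0.5, -0.8, -1.2]
opening: 0.286
```

```bash
python3 -c "
from h import *
go(.4275,.2012,.0988,-38.5)
c=snap('scene','s7.png')
cv2.imwrite('pics/s7z.png',cv2.resize(c['img'][190:340,290:430,::-1],None,fx=4,fy=4,interpolation=2))
"
```

```text
t 10.0 pos [0.4269 0.2012 0.1002] yaw -38.51 down [-1.e-04 -0.e+00 -1.e+00] open 0.286 F [-0.5 -0.8 -1.2] q6 0.86
tool shift mm [ 1.4  0.5 -0.4] rx -0.01
```

View pics/s7z.png

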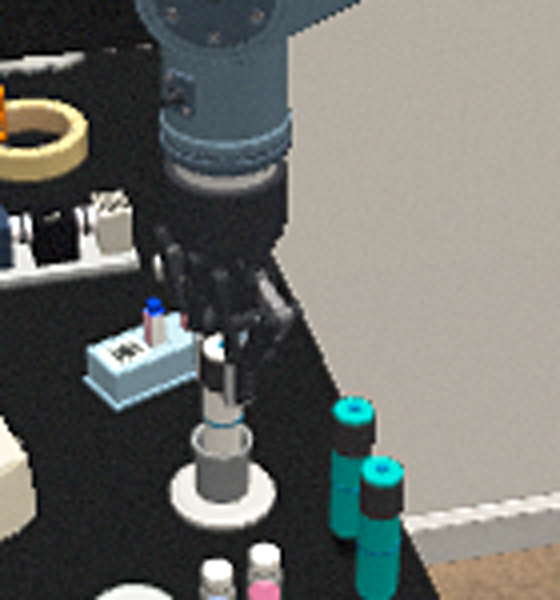

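drive_tool:
  increments:
    - [0.002,0,0,0,0,0,-1]
    - [0,0,0,0,0,0,-1]
    - [0,0,0,0,0,0,0.2]
    - [0,0,0,0,0,0,0.2]
    - [0,0,0,0,0,0,0.2]
    - [0,0,0,0,0,0,0.2]
    - [0,0,0,0,0,0,0.2]

```text
time_s: 10.92
eef_pos: [0.4269, 0.2012, 0.0983]
eef_rot: [-0.307, -0.637, -0.307, 0.637]
wrist_force: [0.3, -0.0, -0.5]
opening: 0.602
```

drive_tool:
  increments:
    - [-0.02,0,0,0,0,0,0.2]
    - [-0.03,0,0,0,0,0,0.2]
    - [-0.03,0,0,0,0,0,0.2]
    - [-0.02,0,0,0,0,0,0.2]
    - [-0.01,0,0,0,0,0,0.2]
    - [0,0,0,0,0,0,0.2]

```text
time_s: 11.68
eef_pos: [0.4272, 0.2012, 0.2085]
eef_rot: [0.307, 0.637, 0.307, -0.637]
wrist_force: [0.3, 0.8, -1.1]
opening: 0.595
```

```bash
python3 -c "
from h import *
go(.4275,.2012,.2,-38.5)
c=snap('scene','s8.png')
cv2.imwrite('pics/s8z.png',cv2.resize(c['img'][190:340,290:430,::-1],None,fx=4,fy=4,interpolation=2))
"
```

```text
t 11.68 pos [0.4272 0.2012 0.2085] yaw -38.51 down [ 9.e-04  2.e-04 -1.e+00] open 0.595 F [ 0.3  0.8 -1.1] q6 0.86
tool shift mm [ 8.5  0.3 -0.2] rx -0.01
```

View pics/s8z.png

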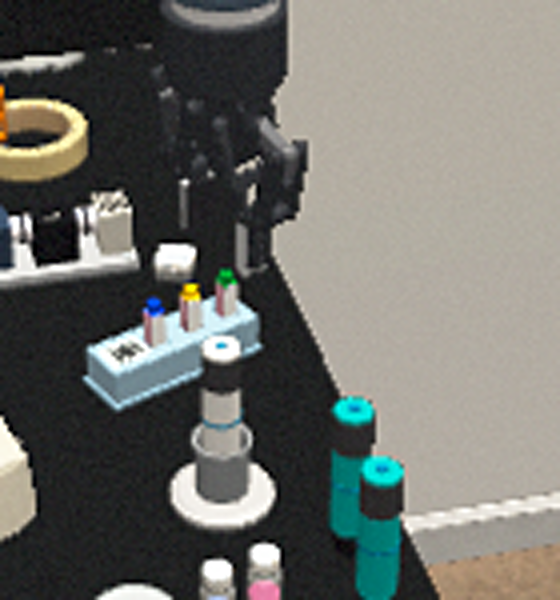

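The scanner stands upright in its cup at zoom (221,345) and has been let go. Next I move above the blue cell.

drive_tool:
  increments:
    - [0,0.014,0.004,0,0,0,0.2]
    - [0,0.028,0.008,0,0,0,0.2]
    - [0,0.028,0.008,0,0,0,0.2]
    - [0,0.028,0.008,0,0,0,0.2]
    - [0,0.028,0.008,0,0,0,0.2]
    - [0.02,0.015,0.004,0,0,0,0.0]
    - [0.03,0,0,0,0,0,0.0]
    - [0.03,0,0,0,0,0,0.0]
    - [0,0,0,0,0,0,0.0]
    - [0,0,0,0,0,0,0.0]

```text
time_s: 12.98
eef_pos: [0.5129, 0.0817, 0.1288]
eef_rot: [0.307, 0.637, 0.307, -0.637]
wrist_force: [0.9, -0.8, 0.6]
opening: 0.499
```

```bash
python3 -c "
from h import *
go(.513,.0823,.043,-38.3)
c=snap('scene','s9.png')
cv2.imwrite('pics/s9z.png',cv2.resize(c['img'][200:310,280:390,::-1],None,fx=5.4,fy=5.4,interpolation=2))
"
```

```text
t 12.97 pos [0.5129 0.0817 0.1288] yaw -38.53 down [ 4.e-04 -1.e-04 -1.e+00] open 0.499 F [ 0.9 -0.8  0.6] q6 0.6
tool shift mm [85.8 -0.4 -0.5] rx -0.23
```

View pics/s9z.png

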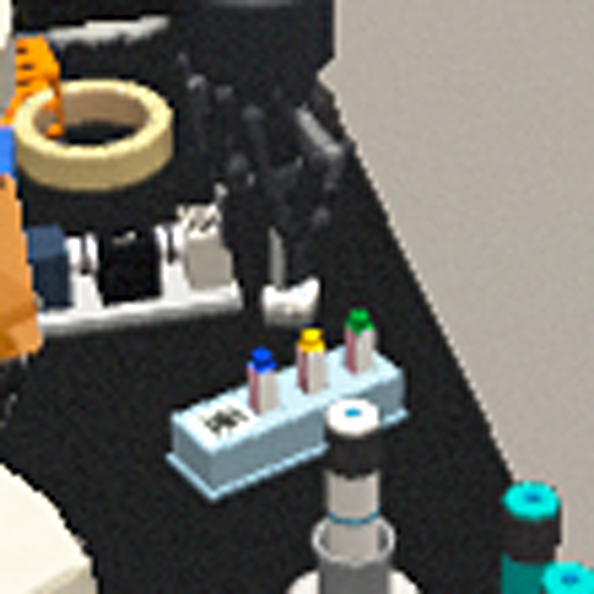

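drive_tool:
  increments:
    - [0.02,0,0,0,0,0,0.0]
    - [0.025,0,0,0,0,0,0.0]
    - [0.02,0,0,0,0,0,0.0]
    - [0.012,0,0,0,0,0,-0.1]
    - [0.006,0,0,0,0,0,-0.2]
    - [0,0,0,0,0,0,-0.3]
    - [0,0,0,0,0,0,-0.3]

```text
time_s: 13.9
eef_pos: [0.513, 0.0821, 0.0461]
eef_rot: [0.307, 0.637, 0.307, -0.636]
wrist_force: [0.0, -0.5, -0.4]
opening: 0.351
```

```bash
python3 -c "
from h import *
go(.513,.0823,.043,-38.3)
c=snap('scene','s10.png');t=snap('top','t10.png')
cv2.imwrite('pics/s10z.png',cv2.resize(c['img'][200:310,280:390,::-1],None,fx=5.4,fy=5.4,interpolation=2))
cv2.imwrite('pics/t10z.png',cv2.resize(t['img'][190:290,280:380,::-1],None,fx=5,fy=5,interpolation=2))
"
```

```text
t 13.9 pos [0.513  0.0821 0.0461] yaw -38.51 down [ 1.4e-03 -1.0e-04 -1.0e+00] open 0.351 F [ 0.  -0.5 -0.4] q6 0.6
tool shift mm [ 3.1 -0.1 -0.2] rx -0.21
```

View pics/s10z.png

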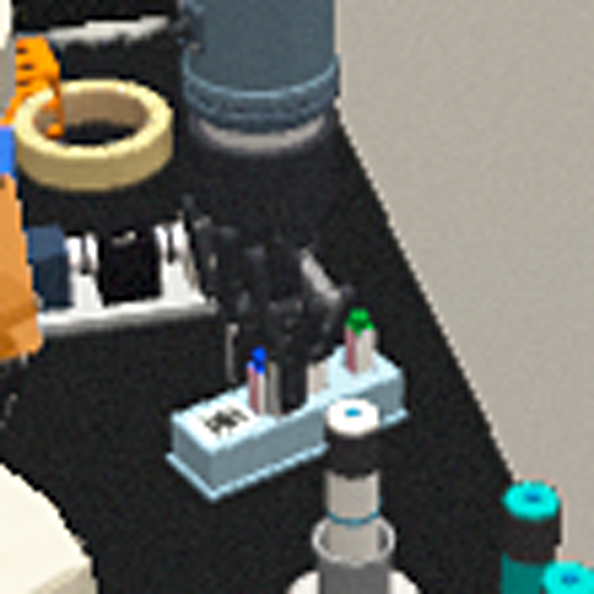

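View pics/t10z.png

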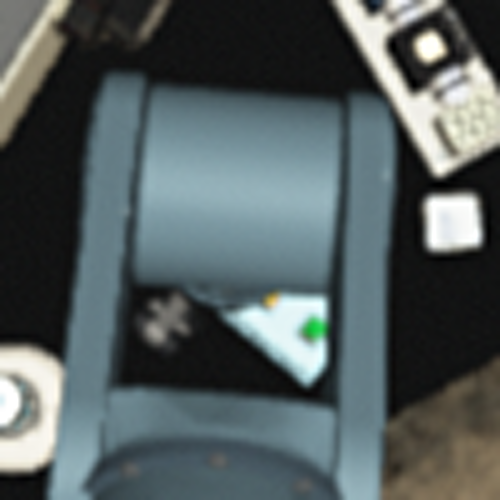

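Run:
```python
from h import *
c=dict(np.load('pics/s10.npz'))
y=np.array([.783,-.622,0]);z=np.array([-.622,-.783,0]);p=np.array([.513,.0821,0])
zz=lambda P:tuple(np.round((np.array(proj(c,P))-[280,200])*5.4,0))
for nm,s in(('near',-1),('far',1)):
    for e in(-11,11):
        print(nm,e,[zz(p+y*s*.0149+z*e*.001+[0,0,h]) for h in(.034,.04,.06)])
print('cell corners top',[zz(np.array([.513,.0823,.055])+y*a*.00625+z*b*.00625) for a in(-1,1) for b in(-1,1)],'stopper',zz([.513,.0823,.06]))
# image intensity row at zoom y ~ 395 
im=cv2.imread('pics/s10.png')
cv2.imwrite('pics/s10zz.png',cv2.resize(im[245:285,315:345],None,fx=16,fy=14,interpolation=cv2.INTER_NEAREST))
s9=dict(np.load('pics/s9.npz'));hsv=cv2.cvtColor(s9['img'],cv2.COLOR_RGB2HSV)
```

```text
near -11 [(np.float64(265.0), np.float64(416.0)), (np.float64(265.0), np.float64(407.0)), (np.float64(264.0), np.float64(377.0))]
near 11 [(np.float64(299.0), np.float64(402.0)), (np.float64(299.0), np.float64(393.0)), (np.float64(299.0), np.float64(363.0))]
far -11 [(np.float64(235.0), np.float64(390.0)), (np.float64(235.0), np.float64(381.0)), (np.float64(234.0), np.float64(351.0))]
far 11 [(np.float64(269.0), np.float64(376.0)), (np.float64(268.0), np.float64(367.0)), (np.float64(268.0), np.float64(337.0))]
cell corners top [(np.float64(263.0), np.float64(374.0)), (np.float64(282.0), np.float64(366.0)), (np.float64(250.0), np.float64(363.0)), (np.float64(269.0), np.float64(355.0))] stopper (np.float64(266.0), np.float64(357.0))
```

View pics/s10zz.png

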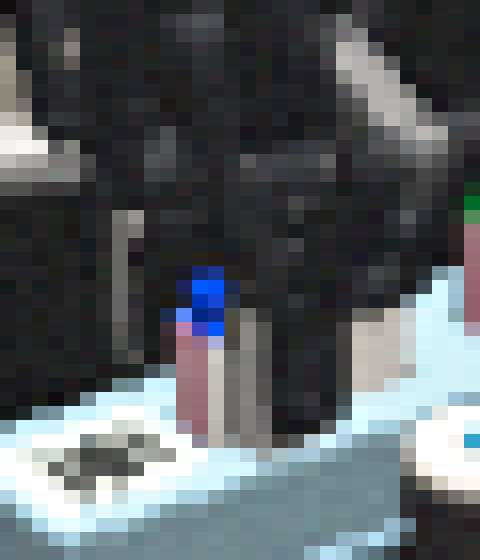

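drive_tool:
  increments:
    - [0,0.001,-0.002,0,0,0,-0.4]
    - [0,0,0,0,0,0,-0.5]
    - [0,0,0,0,0,0,-0.55]
    - [0,0,0,0,0,0,-0.6]
    - [0,0,0,0,0,0,-0.65]
    - [0,0,0,0,0,0,-0.65]

```text
time_s: 14.75
eef_pos: [0.5144, 0.0831, 0.0453]
eef_rot: [-0.307, -0.637, -0.307, 0.637]
wrist_force: [0.2, 0.2, -0.3]
opening: 0.171
```

```bash
python3 -c "
from h import *
go(.513,.0823,.043,-38.3)
c=snap('scene','s11.png')
cv2.imwrite('pics/s11zz.png',cv2.resize(c['img'][245:285,315:345,::-1],None,fx=16,fy=14,interpolation=0))
"
```

```text
t 14.75 pos [0.5144 0.0831 0.0453] yaw -38.52 down [-0.  0. -1.] open 0.171 F [ 0.2  0.2 -0.3] q6 0.6
tool shift mm [ 2.3 -0.6  1.4] rx -0.22
```

View pics/s11zz.png

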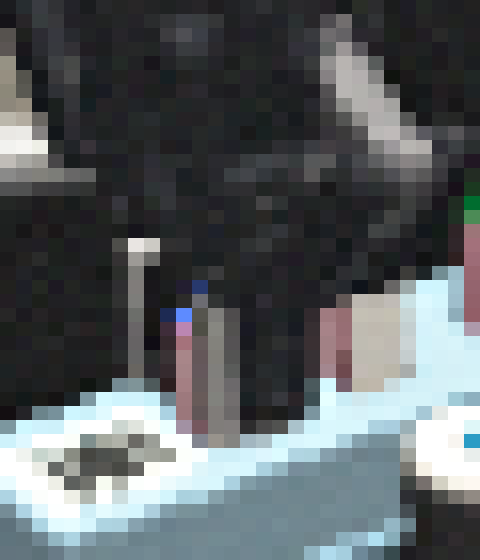

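drive_tool:
  increments:
    - [0,0,0,0,0,0,-1]
    - [0,0,0,0,0,0,-1]
    - [0,0,0,0,0,0,-1]
    - [0,0,0,0,0,0,-1]

```text
time_s: 15.3
eef_pos: [0.5144, 0.083, 0.0453]
eef_rot: [0.307, 0.637, 0.307, -0.637]
wrist_force: [1.2, -0.6, 0.3]
opening: 0.129
```

```bash
python3 -c "
from h import *
go(.513,.0823,.043,-38.3)
for i in range(1):
  o=ctrl.get_obs();print(o['wrist_force'],o['torque'])
c=snap('scene','s12.png')
cv2.imwrite('pics/s12zz.png',cv2.resize(c['img'][245:285,315:345,::-1],None,fx=16,fy=14,interpolation=0))
"
```

```text
t 15.3 pos [0.5144 0.083  0.0453] yaw -38.52 down [ 1.e-04  0.e+00 -1.e+00] open 0.129 F [ 1.2 -0.6  0.3] q6 0.6
tool shift mm [ 2.3 -0.7  1.5] rx -0.22
[ 1.22111156 -0.62314446  0.29224789] [-0.02025146  0.00841922 -0.00089102]
```

View pics/s12zz.png

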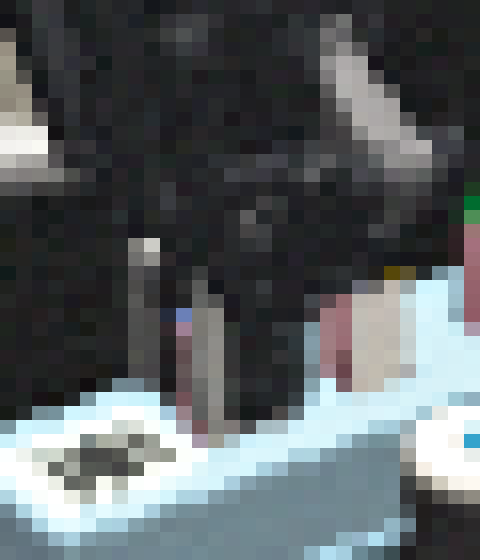

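drive_tool:
  increments:
    - [-0.005,0,0,0,0,0,-1]
    - [-0.015,0,0,0,0,0,-1]
    - [-0.02,0,0,0,0,0,-1]
    - [-0.02,0,0,0,0,0,-1]
    - [-0.02,0,0,0,0,0,-1]
    - [-0.01,0,0,0,0,0,-1]
    - [0,0,0,0,0,0,-1]

```text
time_s: 16.23
eef_pos: [0.5149, 0.0831, 0.1364]
eef_rot: [0.307, 0.638, 0.307, -0.636]
wrist_force: [-0.6, -0.2, -0.6]
opening: 0.127
```

```bash
python3 -c "
from h import *
go(.637,-.033,.135,-60)
c=snap('scene','s13.png');t=snap('top','t13.png')
cv2.imwrite('pics/s13z.png',cv2.resize(c['img'][200:310,280:390,::-1],None,fx=5.4,fy=5.4,interpolation=2))
t0=cv2.imread('pics/top0.png');s0=cv2.imread('pics/scene0.png')
a=cv2.resize(t0[175:228,335:395],None,fx=9,fy=9,interpolation=2);b=cv2.resize(s0[232:272,275:330],None,fx=10,fy=10,interpolation=2)
cv2.imwrite('pics/ph_t.png',a);cv2.imwrite('pics/ph_s.png',b)
"
```

```text
t 16.23 pos [0.5149 0.0831 0.1364] yaw -38.51 down [ 0.0019  0.     -1.    ] open 0.127 F [-0.6 -0.2 -0.6] q6 0.6
tool shift mm [  1.6 167.9  14.8] rx 21.49
```

View pics/s13z.png

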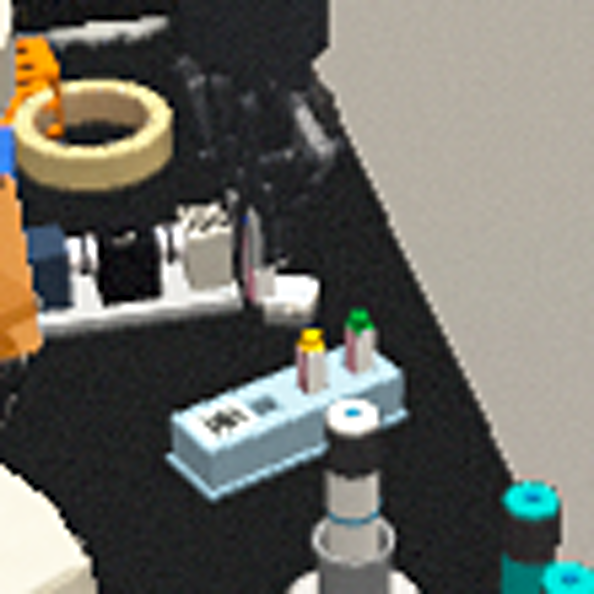

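View pics/ph_t.png

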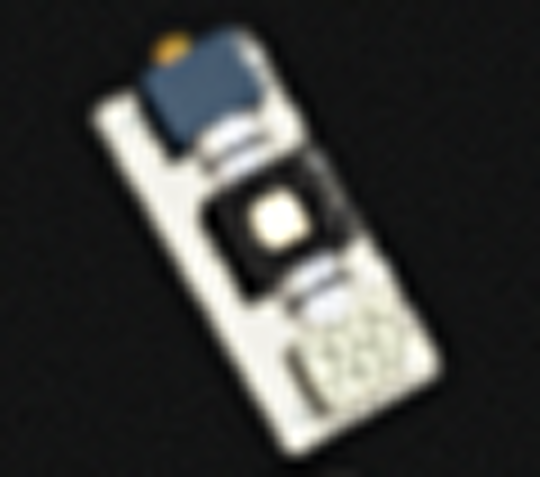

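View pics/ph_s.png

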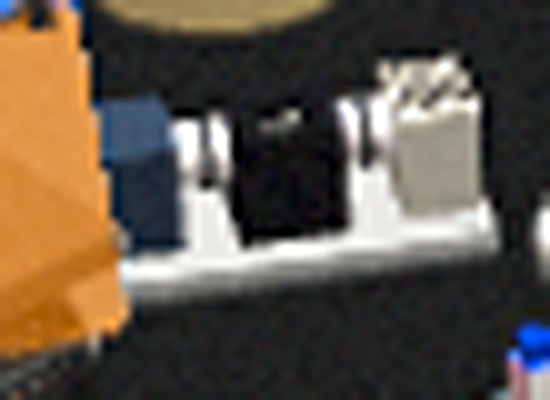

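Run:
```python
from h import *
c=dict(np.load('pics/s12.npz'));c13=dict(np.load('pics/s13.npz'));t=dict(np.load('pics/top0.npz'))
a=np.radians(-38.5);y=np.array([np.cos(a),np.sin(a),0]);z=np.array([np.sin(a),-np.cos(a),0])
for nm,k,p,h in(('s12',c,np.array([.5144,.083,0]),.042),('s13',c13,np.array([.5149,.0831,0]),.11)):
    for d in(-.003,-.002,0,.002,.004): print(nm,d,[np.round(proj(k,p+y*s*.00625+z*(d+e*.00625)+[0,0,h]),2) for s,e in((1,-1),(-1,-1),(-1,1))])
    print('nearpad edges',[np.round(proj(k,p-y*.00625+z*e*.011+[0,0,h]),2) for e in(-1,1)])
cv2.imwrite('pics/s13zz.png',cv2.resize(c13['img'][232:264,312:342,::-1],None,fx=18,fy=18,interpolation=0))
print(ray(t,365.7,198.9,.052),ray(t,365.4,198.8,.043),ray(dict(np.load('pics/scene0.npz')),303.5,243.6,.052))
```

```text
s12 -0.003 [array([325.03, 271.24]), array([327.39, 273.29]), array([330.96, 271.84])]
s12 -0.002 [array([325.31, 271.13]), array([327.67, 273.18]), array([331.24, 271.73])]
s12 0 [array([325.88, 270.9 ]), array([328.25, 272.94]), array([331.81, 271.5 ])]
s12 0.002 [array([326.45, 270.67]), array([328.82, 272.71]), array([332.38, 271.27])]
s12 0.004 [array([327.02, 270.44]), array([329.39, 272.48]), array([332.95, 271.04])]
nearpad edges [array([326.88, 273.5 ]), array([333.16, 270.95])]
s13 -0.003 [array([324.27, 251.79]), array([326.68, 253.77]), array([330.35, 252.36])]
s13 -0.002 [array([324.56, 251.68]), array([326.98, 253.66]), array([330.64, 252.25])]
s13 0 [array([325.15, 251.46]), array([327.57, 253.43]), array([331.23, 252.03])]
s13 0.002 [array([325.73, 251.24]), array([328.15, 253.21]), array([331.81, 251.8 ])]
s13 0.004 [array([326.32, 251.01]), array([328.74, 252.98]), array([332.39, 251.58])]
nearpad edges [array([326.17, 253.97]), array([332.61, 251.5 ])]
[ 0.63503465 -0.03274767  0.052     ] [ 0.63707777 -0.03285729  0.043     ] [ 0.63253179 -0.02344004  0.052     ]
```

View pics/s13zz.png

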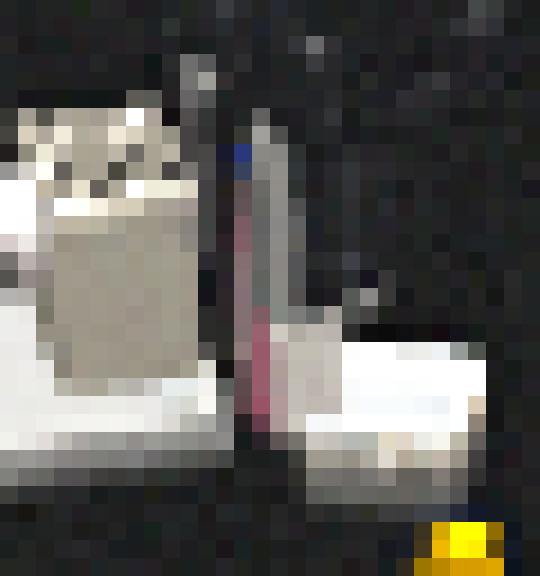

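Run:
```python
from h import *
s=dict(np.load('pics/scene0.npz'));t=dict(np.load('pics/top0.npz'))
g=s['img'].astype(int).sum(2)//3
print('scene rows'); 
for v in range(239,259): print(v,g[v,292:316])
gt=t['img'].astype(int).sum(2)//3
print('top')
for v in range(188,212): print(v,gt[v,354:378])
ux=np.array([np.cos(np.radians(30)),.5,0]);uy=np.array([-.5,np.cos(np.radians(30)),0])
for W in((.637,-.033),(.635,-.0327),(.6385,-.0305),(.639,-.031)):
    w=np.array([*W,0]); print(W,'front edges z.03',[np.round(proj(s,w+ux*e*.018+uy*.018+[0,0,.03]),1) for e in(1,-1)],'rear top',np.round(proj(s,w-uy*.018+[0,0,.052]),1),'front top',np.round(proj(s,w+uy*.018+[0,0,.052]),1),
     'top corners',[np.round(proj(t,w+ux*a*.018+uy*b*.018+[0,0,.052]),1) for a,b in((1,1),(1,-1),(-1,-1),(-1,1))])
```

```text
scene rows
239 [ 32  26  27  37  35  27  33  31  36  31  33  28  35  35  31  36  25  31
  35  25  67 204 160 227]
240 [ 27  28  38  35  32  36  32  29  35  30  33  32  39  29  32  28  28  28
  27  25  35 133 222 176]
241 [ 28  32  32  28  26  27  30  37  31  36  32  27  24  23  30  30  34  72
  77  82 144 209 253  99]
242 [ 29  30  33  23  17  21  31  24  24  25  18  22   7  26  23  32 100 255
 146 126 255 255 177 155]
243 [ 17  10  12  43 134  71  29  36  22   9  17  97 165   5  25  32  67 226
 255 100 255 255 181 254]
244 [170 255 217  93 255 145  22  27  35  94  91 100  80  28  23  31  47 179
 255  78 255 254 189 175]
245 [205 255 255  92 255 255   8  36  27  51  45  47  23  25  19  15  22 117
 244  73 202 231 168 141]
246 [149 255 255  97 248 255   5  20  22  21  11  25  19  18  20  26  19  78
 187  51 110 179 155 150]
247 [ 92 251 243 119 165 253   1  11   8  25  16  13  16  17  12   5  19  47
 154  40  80 140 131 150]
248 [ 72 222 199  97 111 196  44  10  12  15  14  18  26  21  19  19   0  62
 207  66 172 171 117 150]
249 [ 55 143 157  74  88 164  38  17  17  23  17  17  14  2
[... 3677 characters left out ...]
]
(0.635, -0.0327) front edges z.03 [array([299.5, 251.6]), array([310.7, 250.1])] rear top [302.8 239.1] front top [304.7 244.9] top corners [array([357. , 196.5]), array([368.1, 190.4]), array([374.4, 201.4]), array([363.3, 207.5])]
(0.6385, -0.0305) front edges z.03 [array([298.2, 251.8]), array([309.4, 250.3])] rear top [301.6 239.3] front top [303.5 245.1] top corners [array([356.2, 195.2]), array([367.3, 189.2]), array([373.6, 200.1]), array([362.5, 206.2])]
(0.639, -0.031) front edges z.03 [array([298.1, 251.6]), array([309.3, 250.2])] rear top [301.5 239.2] front top [303.4 245. ] top corners [array([356.4, 195.1]), array([367.5, 189. ]), array([373.8, 200. ]), array([362.7, 206.1])]
```

drive_tool:
  increments:
    - [0,0,0,7,0,0,-1]
    - [0,0,0,7,0,0,-1]
    - [0,0,0,7.3,0,0,-1]
    - [0,0,0,0,0,0,-1]

```text
time_s: 16.82
eef_pos: [0.5137, 0.0831, 0.1343]
eef_rot: [-0.184, -0.682, -0.185, 0.683]
wrist_force: [0.2, 0.1, -0.7]
opening: 0.129
```

```bash
python3 -c "
from h import *
go(.6377,-.0313,.136,-59.8)"
```

```text
t 16.82 pos [0.5137 0.0831 0.1343] yaw -59.76 down [-2.e-03  2.e-04 -1.e+00] open 0.129 F [ 0.2  0.1 -0.7] q6 0.97
tool shift mm [ -2.  161.3 -49.5] rx 0.04
```

drive_tool:
  increments:
    - [0,0.01,-0.003,0,0,0,-1]
    - [0,0.02,-0.006,0,0,0,-1]
    - [0,0.026,-0.008,0,0,0,-1]
    - [0,0.026,-0.008,0,0,0,-1]
    - [0,0.026,-0.008,0,0,0,-1]
    - [0,0.026,-0.008,0,0,0,-1]
    - [0,0.018,-0.005,0,0,0,-1]
    - [0,0.009,-0.003,0,0,0,-1]
    - [0,0,0,0,0,0,-1]
    - [0,0,0,0,0,0,-1]

```text
time_s: 18.08
eef_pos: [0.6373, -0.0312, 0.135]
eef_rot: [-0.184, -0.682, -0.184, 0.683]
wrist_force: [0.2, -0.2, 0.1]
opening: 0.123
```

```bash
python3 -c "
from h import *
go(.6377,-.0313,.1,-59.8)
c=snap('scene','s14.png');t=snap('top','t14.png')
cv2.imwrite('pics/s14z.png',cv2.resize(c['img'][205:265,275:335,::-1],None,fx=10,fy=10,interpolation=0))
cv2.imwrite('pics/t14z.png',cv2.resize(t['img'][160:230,320:400,::-1],None,fx=8,fy=8,interpolation=2))
"
```

```text
t 18.07 pos [ 0.6373 -0.0312  0.135 ] yaw -59.79 down [-7.e-04  3.e-04 -1.e+00] open 0.123 F [ 0.2 -0.2  0.1] q6 0.81
tool shift mm [35.   0.4 -0.3] rx 0.01
```

View pics/s14z.png

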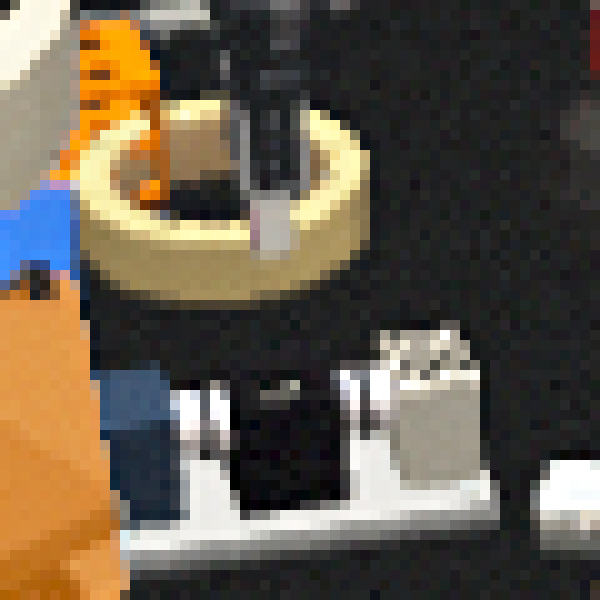

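View pics/t14z.png

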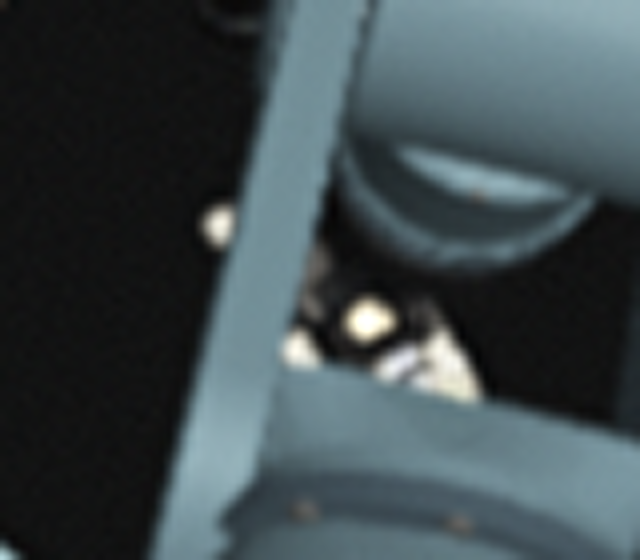

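Run:
```python
from h import *
s=dict(np.load('pics/s14.npz'));im=s['img'].astype(int)
for v in range(225,232): print(v,[tuple(im[v,u]) for u in range(298,307)])
ux=np.array([np.cos(np.radians(30.2)),np.sin(np.radians(30.2)),0]);uy=np.array([-ux[1],ux[0],0])
for W in((.637,-.033),(.6385,-.0308)):
  for d in (-.002,0,.002):
    w=np.array([*W,0]); w2=w+ux*d
    f=[proj(s,w2+ux*e*.00625+uy*.00625+[0,0,.105])[0].round(2) for e in(1,-1)]; b=[proj(s,w+ux*e*.018+uy*.018+[0,0,.03])[0].round(2) for e in(1,-1)]
    print(W,d,'cell',f,'block',b,'diff',np.mean(f)-np.mean(b), 'bottom v',proj(s,w2+uy*.00625+[0,0,.1])[1].round(2))
```

```text
225 [(np.int64(26), np.int64(31), np.int64(31)), (np.int64(59), np.int64(54), np.int64(59)), (np.int64(172), np.int64(160), np.int64(155)), (np.int64(179), np.int64(177), np.int64(170)), (np.int64(182), np.int64(178), np.int64(171)), (np.int64(182), np.int64(176), np.int64(166)), (np.int64(206), np.int64(191), np.int64(147)), (np.int64(254), np.int64(245), np.int64(174)), (np.int64(254), np.int64(248), np.int64(186))]
226 [(np.int64(19), np.int64(20), np.int64(21)), (np.int64(77), np.int64(66), np.int64(55)), (np.int64(173), np.int64(144), np.int64(147)), (np.int64(188), np.int64(181), np.int64(174)), (np.int64(188), np.int64(182), np.int64(173)), (np.int64(189), np.int64(185), np.int64(172)), (np.int64(248), np.int64(238), np.int64(180)), (np.int64(255), np.int64(250), np.int64(185)), (np.int64(255), np.int64(249), np.int64(186))]
227 [(np.int64(249), np.int64(233), np.int64(162)), (np.int64(202), np.int64(183), np.int64(128)), (np.int64(168), np.int64(139), np.int64(144)), (np.int64(186), np.int64(182), np.int64(175)), (np.int64(184), np.int64(181), np.int64(172)), (np.int64(182), 
[... 2096 characters left out ...]
.float64(298.92), np.float64(310.12)] diff -1.7699999999999818 bottom v 229.81
(0.637, -0.033) 0.002 cell [np.float64(300.13), np.float64(304.1)] block [np.float64(298.92), np.float64(310.12)] diff -2.4049999999999727 bottom v 229.89
(0.6385, -0.0308) -0.002 cell [np.float64(300.7), np.float64(304.67)] block [np.float64(298.23), np.float64(309.44)] diff -1.150000000000034 bottom v 230.01
(0.6385, -0.0308) 0 cell [np.float64(300.06), np.float64(304.03)] block [np.float64(298.23), np.float64(309.44)] diff -1.7900000000000773 bottom v 230.09
(0.6385, -0.0308) 0.002 cell [np.float64(299.42), np.float64(303.4)] block [np.float64(298.23), np.float64(309.44)] diff -2.425000000000068 bottom v 230.17
```

drive_tool:
  increments:
    - [0.01,0.0005,-0.0012,0,0,0,-1]
    - [0.015,0,0,0,0,0,-1]
    - [0.01,0,0,0,0,0,-1]
    - [0.006,0,0,0,0,0,-1]
    - [0,0,0,0,0,0,-1]
    - [0,0,0,0,0,0,-1]

```text
time_s: 18.92
eef_pos: [0.6393, -0.0314, 0.0947]
eef_rot: [0.184, 0.683, 0.184, -0.683]
wrist_force: [0.6, -0.1, -0.3]
opening: 0.129
```

```bash
python3 -c "
from h import *
go(.6377,-.0313,.067,-59.8)
c=snap('scene','s15.png')
cv2.imwrite('pics/s15z.png',cv2.resize(c['img'][215:265,280:330,::-1],None,fx=12,fy=12,interpolation=0))
"
```

```text
t 18.93 pos [ 0.6393 -0.0314  0.0947] yaw -59.82 down [ 7.e-04 -2.e-04 -1.e+00] open 0.129 F [ 0.6 -0.1 -0.3] q6 0.81
tool shift mm [27.7 -1.   1.3] rx -0.02
```

View pics/s15z.png

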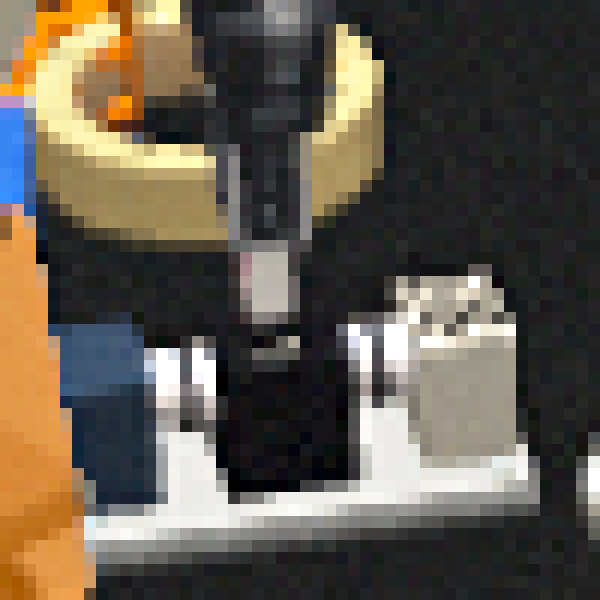

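drive_tool:
  increments:
    - [0.004,0,0,0,0,0,-1]
    - [0.004,0,0,0,0,0,-1]
    - [0.003,0,0,0,0,0,-1]
    - [0,0,0,0,0,0,-1]

```text
time_s: 19.48
eef_pos: [0.6385, -0.0314, 0.0827]
eef_rot: [-0.184, -0.682, -0.184, 0.683]
wrist_force: [-0.7, 0.1, -0.6]
opening: 0.127
```

```bash
python3 -c "
from h import *
go(.6377,-.0313,.067,-59.8)
c=snap('scene','s16.png')
cv2.imwrite('pics/s16z.png',cv2.resize(c['img'][215:265,280:330,::-1],None,fx=12,fy=12,interpolation=0))
"
```

```text
t 19.48 pos [ 0.6385 -0.0314  0.0827] yaw -59.82 down [-0.0012 -0.     -1.    ] open 0.127 F [-0.7  0.1 -0.6] q6 0.81
tool shift mm [15.7 -0.5  0.6] rx -0.02
```

View pics/s16z.png

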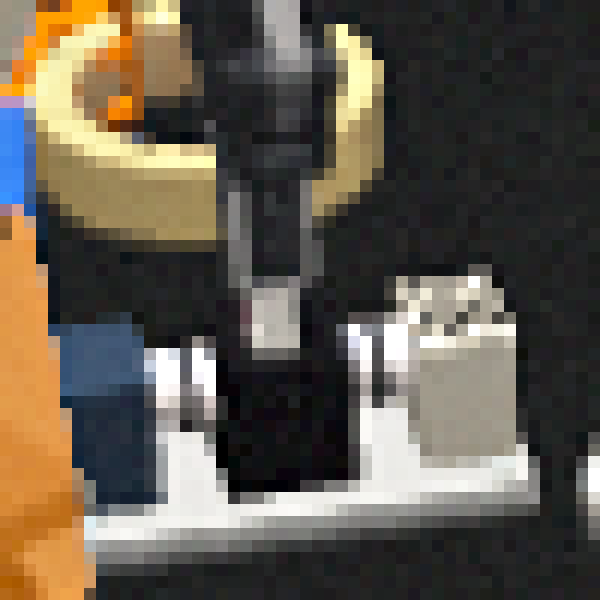

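drive_tool:
  increments:
    - [0.002,0,0,0,0,0,-1]
    - [0.001,0,0,0,0,0,-1]
    - [0,0,0,0,0,0,-1]

```text
time_s: 19.9
eef_pos: [0.6387, -0.0315, 0.0802]
eef_rot: [-0.184, -0.682, -0.184, 0.683]
wrist_force: [-3.6, -2.2, 1.4]
opening: 0.13
```

```bash
python3 -c "
from h import *
go(.6385,-.0314,.067,-59.8)"
```

```text
t 19.9 pos [ 0.6387 -0.0315  0.0802] yaw -59.82 down [-6.e-04 -3.e-04 -1.e+00] open 0.13 F [-3.6 -2.2  1.4] q6 0.81
tool shift mm [13.2 -0.2  0.1] rx -0.02
```

drive_tool:
  increments:
    - [0.002,0,0,0,0,0,-1]
    - [0.001,0,0,0,0,0,-1]
    - [0,0,0,0,0,0,-1]

```text
time_s: 20.27
eef_pos: [0.6388, -0.0316, 0.0776]
eef_rot: [-0.184, -0.683, -0.184, 0.683]
wrist_force: [-5.6, -2.6, 4.7]
opening: 0.126
```

```bash
python3 -c "
from h import *
go(.6385,-.0314,.067,-59.8)
print(ctrl.get_obs()['torque'])"
```

```text
t 20.27 pos [ 0.6388 -0.0316  0.0776] yaw -59.81 down [-5.e-04 -4.e-04 -1.e+00] open 0.126 F [-5.6 -2.6  4.7] q6 0.81
tool shift mm [10.6 -0.3  0.2] rx -0.01
[-0.53394828  0.86360996  0.03368472]
```

drive_tool:
  increments:
    - [0,0,0.001,0,0,0,-1]
    - [0,0,0,0,0,0,-1]

```text
time_s: 20.52
eef_pos: [0.6386, -0.0318, 0.0776]
eef_rot: [0.184, 0.683, 0.184, -0.682]
wrist_force: [-1.6, -1.1, 2.7]
opening: 0.131
```

```bash
python3 -c "
from h import *
go(.6385,-.0314,.067,-59.8)
print(ctrl.get_obs()['torque'])
c=snap('scene','s17.png')
cv2.imwrite('pics/s17z.png',cv2.resize(c['img'][215:265,280:330,::-1],None,fx=12,fy=12,interpolation=0))
"
```

```text
t 20.52 pos [ 0.6386 -0.0318  0.0776] yaw -59.82 down [ 1.1e-03  1.0e-04 -1.0e+00] open 0.131 F [-1.6 -1.1  2.7] q6 0.81
tool shift mm [10.6 -0.3 -0.1] rx -0.02
[-0.18466009  0.34900731 -0.04499741]
```

View pics/s17z.png

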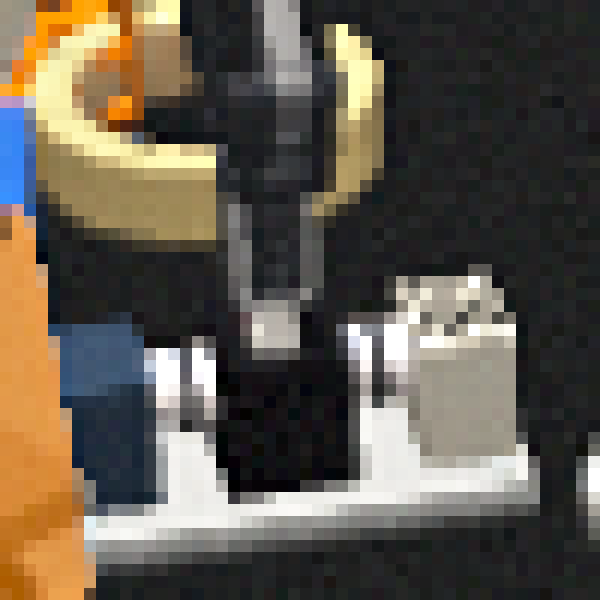

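drive_tool:
  increments:
    - [0.001,0,0.0005,0,0,0,-1]
    - [0.002,0,0,0,0,0,-1]
    - [0,0,0,0,0,0,-1]

```text
time_s: 20.95
eef_pos: [0.6383, -0.0319, 0.0743]
eef_rot: [0.184, 0.683, 0.184, -0.682]
wrist_force: [2.1, 1.6, 2.8]
opening: 0.127
```

```bash
python3 -c "
from h import *
go(.6385,-.0314,.067,-59.8)
print(ctrl.get_obs()['torque'])"
```

```text
t 20.95 pos [ 0.6383 -0.0319  0.0743] yaw -59.81 down [ 1.4e-03  2.0e-04 -1.0e+00] open 0.127 F [2.1 1.6 2.8] q6 0.81
tool shift mm [ 7.3 -0.3 -0.4] rx -0.01
[ 0.1046789  -0.34829103 -0.00913376]
```

drive_tool:
  increments:
    - [0.002,0,0,0,0,0,-1]
    - [0.002,0,0,0,0,0,-1]
    - [0,0,0,0,0,0,-1]

```text
time_s: 21.32
eef_pos: [0.6379, -0.032, 0.0703]
eef_rot: [0.184, 0.683, 0.184, -0.683]
wrist_force: [1.8, 0.9, 3.4]
opening: 0.126
```

```bash
python3 -c "
from h import *
go(.6385,-.0314,.067,-59.8)
print(ctrl.get_obs()['torque'])"
```

```text
t 21.32 pos [ 0.6379 -0.032   0.0703] yaw -59.81 down [ 5.e-04  0.e+00 -1.e+00] open 0.126 F [1.8 0.9 3.4] q6 0.81
tool shift mm [ 3.3 -0.3 -0.8] rx -0.01
[ 0.24339807 -0.45812166  0.03966733]
```

drive_tool:
  increments:
    - [0.001,0,-0.0003,0,0,0,-1]
    - [0.001,0,0,0,0,0,-1]
    - [0,0,0,0,0,0,-1]

```text
time_s: 21.7
eef_pos: [0.638, -0.032, 0.0683]
eef_rot: [0.184, 0.683, 0.184, -0.683]
wrist_force: [2.5, 1.1, 3.7]
opening: 0.126
```

```bash
python3 -c "
from h import *
go(.6385,-.0314,.067,-59.8)
print(ctrl.get_obs()['torque'])"
```

```text
t 21.7 pos [ 0.638  -0.032   0.0683] yaw -59.82 down [ 0.e+00 -1.e-04 -1.e+00] open 0.126 F [2.5 1.1 3.7] q6 0.81
tool shift mm [ 1.3 -0.2 -0.8] rx -0.02
[ 0.07507833 -0.32525148  0.00806083]
```

drive_tool:
  increments:
    - [0.001,0,0,0,0,0,-1]
    - [0.001,0,0,0,0,0,-1]
    - [0,0,0,0,0,0,-1]

```text
time_s: 22.08
eef_pos: [0.6381, -0.032, 0.0672]
eef_rot: [0.184, 0.683, 0.184, -0.683]
wrist_force: [-0.5, 0.2, 9.5]
opening: 0.13
```

```bash
python3 -c "
from h import *
go(.6385,-.0314,.067,-59.8)
print(ctrl.get_obs()['torque'])"
```

```text
t 22.07 pos [ 0.6381 -0.032   0.0672] yaw -59.81 down [ 3.e-04 -2.e-04 -1.e+00] open 0.13 F [-0.5  0.2  9.5] q6 0.81
tool shift mm [ 0.2 -0.3 -0.6] rx -0.01
[ 0.19288331  0.14491246 -0.02214148]
```

drive_tool:
  increments:
    - [0.0005,0,0,0,0,0,-1]
    - [0,0,0,0,0,0,-1]
    - [0,0,0,0,0,0,-1]
    - [0,0,0,0,0,0,-1]

```text
time_s: 22.58
eef_pos: [0.6382, -0.032, 0.0672]
eef_rot: [0.184, 0.683, 0.184, -0.683]
wrist_force: [-2.5, 2.0, 12.5]
opening: 0.127
```

```bash
python3 -c "
from h import *
go(.6385,-.0314,.067,-59.8)
print(ctrl.get_obs()['torque'],ctrl.get_obs()['dq'])
c=snap('scene','s18.png');t=snap('top','t18.png')
cv2.imwrite('pics/s18z.png',cv2.resize(c['img'][205:335,280:410,::-1],None,fx=4.5,fy=4.5,interpolation=2))
cv2.imwrite('pics/s18zz.png',cv2.resize(c['img'][220:260,285:325,::-1],None,fx=14,fy=14,interpolation=0))
"
```

```text
t 22.57 pos [ 0.6382 -0.032   0.0672] yaw -59.81 down [ 4.e-04 -3.e-04 -1.e+00] open 0.127 F [-2.5  2.  12.5] q6 0.81
tool shift mm [ 0.2 -0.3 -0.6] rx -0.01
[0.25540617 0.38622416 0.01994784] [-0.00119068 -0.00182581  0.00022533 -0.00114072  0.00185882 -0.0010651 ]
```

View pics/s18z.png

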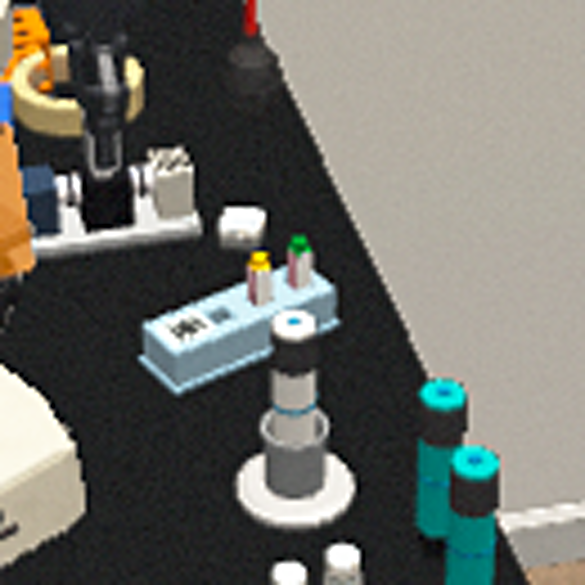

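View pics/s18zz.png

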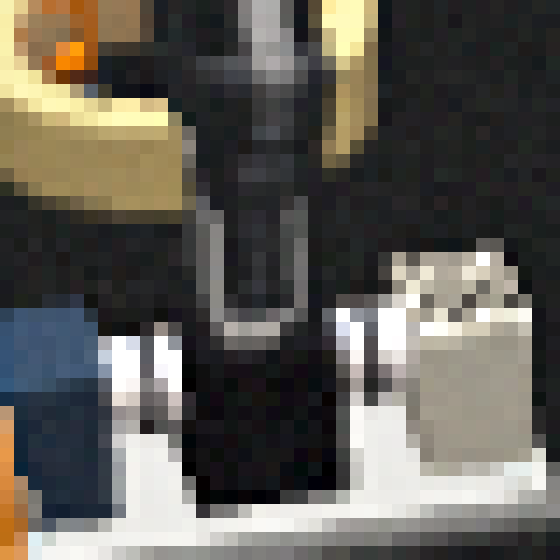

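View pics/t18.png

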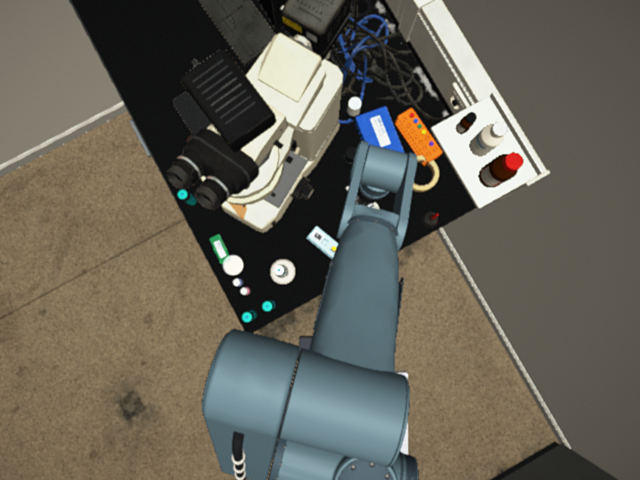

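```bash
python3 -c "
from h import *
o=ctrl.get_obs();print(o['time_s'],o['wrist_force'],o['eef_pos'])
print(hand_in())"
```

```text
22.675 [-2.03083185  0.27247772 12.91113656] [ 0.63820115 -0.03196965  0.06719578]
the job is handed in; nothing more can be done
None
```

I ran the whole sequence and handed the job in at about 22.7 s. The checks I could make look right, but `hand_in` gave no verdict.

**Scanner:** I held it about 50 mm above the label for over a second. The scene depth image showed it vertical at about (0.53, 0.103), within about 3 mm of the label's middle. I then put it back and let it go, and the last picture shows it upright in its stand.

**Blue cell:** I gripped it by its frosted faces, turned it 21° to match the photometer and lowered it into the well.
- **Wall contact:** during lowering it pressed on the well wall with about 6 N, so I shifted it about 1.2 mm sideways and that force dropped.
- **Lift travel:** the upward force rose with the spring from about 2.7 to 3.7 N, then jumped to 12.5 N with no further movement. I take that as the bottom stop.
- **Depth:** the tool sits 15.2 mm above the block top, the same as it sat above the rack top when I gripped the cell. That agrees with the cell being fully down.

I handed in while still gripping and pressing down. The yellow and green cells look undisturbed in the rack.

**What I couldn't confirm:**
- **Camera mismatch:** the two cameras disagreed by 2–4 mm on positions along the rack and photometer axes. I took a compromise between them and corrected it by the contact force.
- **Cell tilt:** the fingers hide the cell in the final view, so I could not see whether it leans in the well.
- **Sideways force:** 2–3 N remained on the wrist at the end.

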